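Hang the sampling dipper back on its hook

TASK

Put the sampling dipper away: lift it out of the steel canister by its handle and stand it upright on the open bench. Then take it again by its cup, so that the eye of the handle is free, and hang it by that eye on its own hook, the empty one with the blue sleeve. Leave the brush and the scraper hanging undisturbed, and do not knock over or shove the canister or the amber jar.

Things in the scene. Friction and masses are not known exactly. Their poses are not given: they have to be found in the camera images.
- dipper_grip (a point): Sampling dipper, 0.18 kg, 196 mm tall: open white cup, flat blue handle straight up one side. This point: mid-thickness of the handle just below its eye, 153 mm above the underside, 43 mm below the handle's top; handle 9 mm thick (along x), 22 mm wide (y), 40 from 148 mm up. Axes of dipper points: z up the handle, x from the cup's axis to the handle. Starts upright in the canister, underside 4 mm above the bench.
- dipper_eye (a point): Centre of the eye in the head of the dipper's handle, 174 mm above the dipper's underside, 21 mm above dipper_grip. The hole is 24 mm wide (y) and 28 mm tall and goes through along x; the frame round it is 9 mm thick and 40 mm wide outside, with an 8 mm bar over the hole ending 22 mm above this point and a 12 mm bar below the hole.
- dipper_cup (a point): Centre of the dipper's cup on its axis, 32.5 mm above the underside. Cup 65 mm tall, open on top, outside diameter 76 mm at the rim, 72 at the foot, wall and floor 5 mm. The handle's mid-plane is 41.5 mm from this axis towards +x. Hung by the eye the dipper leans about 0.2 rad by itself, the cup swinging towards the rack until its weight is under the hook.
- own_hook (a point): The dipper's own hook, the only empty one: level steel prong 6 mm thick with a blue sleeve (16 mm thick) at its root. Point: on the prong's axis, 250 mm above the bench. z up, x along the prong from free end into the rack. Level from -14 mm to the sleeve at +12 mm; free end turns up at -14 to -19 mm, to 13 mm above the axis. When seated, dipper_eye is 11 mm below the axis.
- rack: Fixed steel hanging rack. Origin on the bench below the middle of three hooks; x from the hooks' free ends into the rack, y along it. Hooks at y = -120, 0, 120 mm, 250 mm high. Hook bar 247 to 272 mm high at x = 30 to 42 mm; tie bar above it, centre 336 mm high, x = 29 to 43 mm; posts and flat feet (x = -44 to 116 mm) at y = -205 and 205 mm. Open below the hook bar.
- brush_low (a point): Bench brush with red handle hanging by its eye on a rack place; this point is the middle of its head, 120 mm below its eye's centre. Head 64 mm wide along the rack, 26 mm thick; whole brush 169 mm long. Leave alone.
- scraper_low (a point): Scraper with yellow handle hanging by its eye on the remaining place; this point is on its steel blade, 120 mm below its eye's centre. Blade 66 mm wide along the rack, 4 mm thick; whole scraper 176 mm long. Leave alone.
- canister: Loose round steel canister, open at the top, 114 mm outside diameter, 115 mm tall, wall and floor 4 mm, 0.8 kg, in which the dipper stands. Origin at the centre of its underside.
- jar_centre (a point): Centre (half-way up) of a loose closed amber jar with black cap, 62 mm diameter, 95 mm tall, standing on the bench. Leave alone.
There are look-alikes about, which are no part of the job. What is meant by the part that bears dipper_grip is not pink, and is the larger of those in its own colour. There is more than one size of the canister; the job needs the smaller.

How it is judged:
By the outcome, as a careful person would: the job done as asked, in the order asked, and still so for the second after the job is handed in, with the robot touching nothing.
It also fails if it takes over 61 s, if anything falls off the work surface, if the arm or the gripper's body presses on something with over 40 N, if the wrist force passes 120 N, or if a joint passes its speed limit or range.

ROBOT

A 6-joint arm with a two-finger parallel gripper is mounted at the origin on the work surface. World frame = base frame: x ahead of the robot, y to its left, z up, the work surface at z = 0. Lengths are in mm, angles in rad, forces in N, time in s.
With the tool pointing down it reaches from about 350 to 975 mm from the base axis. Payload 7.1 kg.
Tool frame: the origin (TCP) lies at the very end of the fingers, on their centre line; the grasp point (between the pads) lies 19 mm behind it; z points along the fingers, x is the direction in which the jaws open and shut, and the axes are right-handed (so a half turn about z gives the same grasp; the last joint's range is limited). The gripper opens to 88 mm and grips with 3 to 60 N. Pads are 20 mm wide; open, the fingers measure 115 mm over their backs; the gripper's body (75 mm by 178 mm) begins 61 mm behind the grasp point.
Start: joints at [1.238, 0.423, 1.63, -0, 1.089, -0.019], TCP at [192.89, 594.473, 222.675] pointing down, gripper open.
Joint ranges: [-3, 3], [-0.9, 2.11], [0.09, 2.58], [-1.31, 4.45], [0.11, 2.69], [-2.54, 2.54]. Speed limits (rad/s): [2.39, 2.39, 3.01, 3.14, 3.14, 3.14].

INTERFACE

Orientations are given as a rotation vector (axis times angle).
In Python, from workcell import ctrl gives the robot as it stands. The module is installed in compiled form; this text tells all that it offers.
- The arm moves only by the tool move_arm, never from a script. Its argument "motion" is a list of rows, each a list of 2 entries, a list of its own where there are three numbers: the shift along the tool's x, y, z normalised to -1 to 1, where 1 is 150 mm, then the turn, a rotation vector about the tool's x, y, z normalised to -1 to 1, where 1 is 60 degrees. In form: [[[x, y, z], [rx, ry, rz]], ...]. A call has exactly 5 rows; each row is the pose to reach, as a shift and turn from the pose commanded when the call began, along the tool's axes at that moment; what a row does not reach only later rows make up. A row lasts 1/8 s, in which the tool goes at most 62.5 mm and 10.7 degrees, less where a joint would pass 70% of its speed; a pose out of reach is approached as far as the arm can. A call with a number of a shift or a turn outside -1 to 1 is refused whole. A call with a gripper value outside its range is refused whole. "gripper" is the opening, from 0 (shut) to 1 (fully open), set as the call begins (left out, the last holds). The fingers move at their own pace and stop on an object; the grip force is fixed at half the most. Time passes only in rows, so rows that repeat a pose let the fingers close, or fill a call up. It gives the time, the measured TCP pose, the force and the opening at its end, in the units of the state.
- ctrl.get_obs(): the state, without advancing time (a new reading comes with each control period).
- ctrl.get_image(name): name is "scene" or "side" or "wrist"; returns a dict with "pixels" (480x640x3 uint8, red, green, blue), "camera_matrix" (3x3 intrinsics, pixels), "R" (3x3) and "t" (3): a world point X has camera coordinates R X + t; the wrist camera has in their place "mount" (4x4, takes a point from camera to tool coordinates, whose origin is the TCP and whose axes are the tool frame's). Camera axes: x right, y down, z forward; pixel columns grow to the right and rows downward; lengths in mm; the calibration is good to about 2 mm. The wrist camera is an equidistant fisheye: a pixel r from the principal point sees the ray r / f radians off the axis. A picture is of the moment at which its call begins: read the wrist's pose just before it. There is no depth.
- ctrl.close_job(): hands the job in, once; it reports no verdict.
Trained networks look in the newest picture that a camera, given by its name, has taken for a name from the list of things; names that differ only in an ending like _2 or _b are one class to them, and where a whole thing is asked for, a point or a joint stands for the part that bears it (a point fixed in the world has none). Each returns a list of dicts, best first, with "p" (0 to 1); they miss things now and then, are a little off and sometimes report something else, mostly with a low value. They report only what shows in the picture. A call takes as long as a camera call. They do not tell look-alikes from the thing itself.
- ctrl.boxes_of(camera, name): "location" ([x, y, z] in mm, in world coordinates, good to about 4 mm: the middle of the surface that is visible of it).
- ctrl.regions_of(camera, name): "mask" (480x640 bool, what is visible of it).
- ctrl.pinpoint(camera, name): "location" ([x, y, z] in mm, in world coordinates, good to about 4 mm: a listed point, or the origin of a listed thing).
The state is a dict: "t": time; "qpos": joint angles; "qvel": joint speeds; "joint_torque": joint torques, N m; "ee_pos": TCP position; "orientation": TCP orientation; "ft_force": force on the tool from outside, world axes, zero at the start; "moment": the same for the moment, N m; "width": finger opening in mm.
Only numpy, scipy, OpenCV 4.12 (cv2) and the standard library are available. Lean on these libraries where they do the work, as an engineer would, in place of code of your own. Each camera call takes 0.05 s, during which the arm holds its last target.

## Working session

There is one attempt and no reset: what is moved stays moved. The work goes in short steps, Python scripts to look and compute and a tool call to move; the robot and the scene stay as the last step left them, time stands still between calls to the robot, and variables do not carry over. Pictures are saved under pics/ and viewed, and the job is handed in when it is done.

Besides the shell and the picture viewer there is one more tool, called as name(argument=value, ...), one argument or row to a line, values as JSON. move_arm: Moves the arm, as the interface text tells. Its arguments: {"type":"object","properties":{"motion":{"type":"array","items":{"type":"array"}},"gripper":{"type":"number"}},"required":["motion"]}

```bash
mkdir -p pics; cat > h.py <<'E'
from workcell import ctrl
import numpy as np, cv2
from scipy.spatial.transform import Rotation as R
def snap(n,f):
    im=ctrl.get_image(n); cv2.imwrite('pics/'+f,im['pixels'][:,:,::-1]); return im
E
python3 - <<'E'
from h import *
np.set_printoptions(precision=3,suppress=True)
o=ctrl.get_obs(); print(o)
for c in ['scene','side','wrist']:
    im=snap(c,c+'0.png')
    if c!='wrist': print(c,im['camera_matrix'],'campos',-im['R'].T@im['t'], im['R'])
    else: print(im['camera_matrix'],im['mount'])
    for n in ['dipper_grip','dipper_eye','dipper_cup','own_hook','rack','canister','brush_low','scraper_low','jar_centre']:
        print(c,n,[(np.round(d['location']).tolist(),round(d['p'],2)) for d in ctrl.pinpoint(c,n)])
print(ctrl.get_obs()['t'])
E
```

```text
{'t': 0.0, 'qpos': array([ 1.238,  0.424,  1.631,  0.   ,  1.089, -0.019]), 'qvel': array([ 0.   , -0.002,  0.001,  0.002,  0.001, -0.002]), 'joint_torque': array([ -0.001, -54.464, -27.366,   0.064,   0.023,  -0.   ]), 'ee_pos': array([192.724, 593.994, 221.916]), 'orientation': array([ 2.541,  1.847, -0.002]), 'ft_force': array([-0.545,  0.192,  0.739]), 'moment': array([-0.005,  0.014, -0.032]), 'width': 88.01732740991636}
scene [[483.267   0.    320.041]
 [  0.    483.267 241.837]
 [  0.      0.      1.   ]] campos [1373.571  287.439  960.349] [[-0.357  0.934  0.021]
 [ 0.606  0.248 -0.756]
 [-0.711 -0.257 -0.654]]
scene dipper_grip [([484.0, 417.0, 115.0], 0.89), ([323.0, 308.0, 153.0], 0.8), ([529.0, 232.0, 157.0], 0.59)]
scene dipper_eye [([320.0, 311.0, 173.0], 0.67), ([477.0, 423.0, 129.0], 0.59), ([523.0, 233.0, 176.0], 0.58)]
scene dipper_cup [([356.0, 286.0, 32.0], 0.98), ([486.0, 258.0, 33.0], 0.7), ([500.0, 397.0, 26.0], 0.61)]
scene own_hook []
scene rack [([592.0, -215.0, 118.0], 0.31)]
scene canister [([675.0, 265.0, 0.0], 0.8)]
scene brush_low [([594.0, -218.0, 118.
[... 678 characters left out ...]
ide rack []
side canister [([680.0, 257.0, -2.0], 0.93), ([489.0, 257.0, -1.0], 0.78)]
side brush_low [([596.0, -220.0, 119.0], 0.98)]
side scraper_low [([629.0, 24.0, 119.0], 0.69)]
side jar_centre [([441.0, -459.0, 47.0], 0.69)]
[[371.648   0.    327.439]
 [  0.    371.648 242.566]
 [  0.      0.      1.   ]] [[   1.       0.001   -0.001    0.25 ]
 [  -0.001    0.958    0.286  -79.462]
 [   0.001   -0.286    0.958 -163.033]
 [   0.       0.       0.       1.   ]]
wrist dipper_grip []
wrist dipper_eye []
wrist dipper_cup [([499.0, 393.0, 26.0], 0.96)]
wrist own_hook []
wrist rack []
wrist canister [([489.0, 258.0, -2.0], 0.54)]
wrist brush_low []
wrist scraper_low []
wrist jar_centre []
1.5
```

View pics/scene0.png

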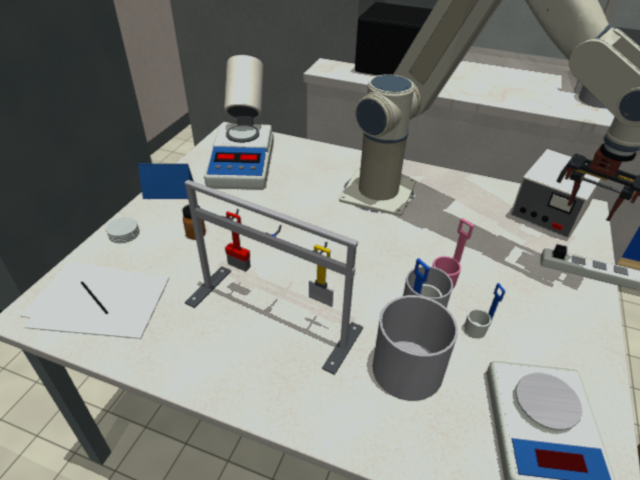

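View pics/side0.png

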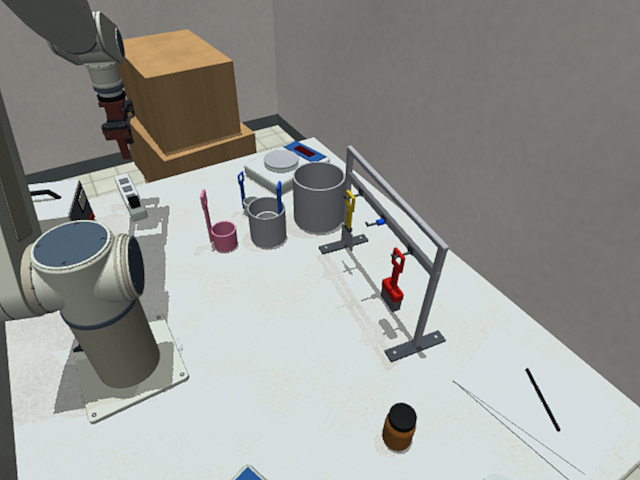

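View pics/wrist0.png

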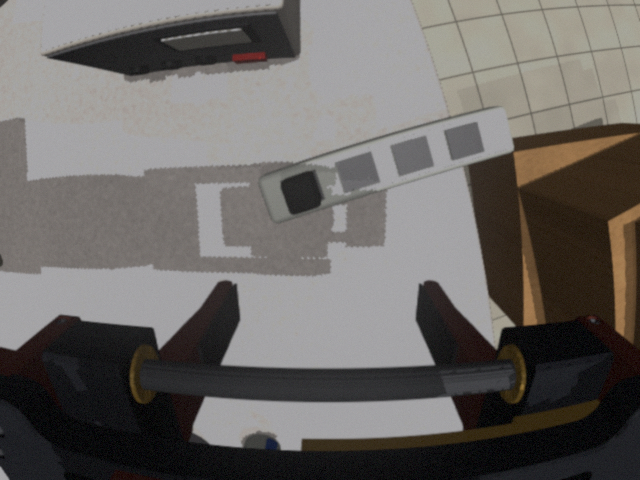

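Candidates for the dipper in the scene picture are pink (463,235), small blue (497,300, grip only 115 mm high) and the blue one in the smaller canister (421,272). The last fits: not pink, the larger blue one, grip at about 157 mm. The own hook is the middle one, blue sleeve at side (378,222). Next I'll crop in to check this choice.

```bash
cat >> h.py <<'E'
np.set_printoptions(precision=3,suppress=True)
def down(az):  # tool down, tool x at azimuth az
    return np.array([[np.cos(az),np.sin(az),0],[np.sin(az),-np.cos(az),0],[0,0,-1.]])
def tilt(az,pit,jaw=1):
    # tool z points along azimuth az tilted 'pit' rad up from straight down; camera(-y) above/behind; x horizontal
    z=np.array([np.cos(az)*np.sin(pit),np.sin(az)*np.sin(pit),-np.cos(pit)])
    x=np.array([-np.sin(az),np.cos(az),0])*jaw
    return np.stack([x,np.cross(z,x),z],1)
def pose():
    o=ctrl.get_obs(); return o['ee_pos'],R.from_rotvec(o['orientation']).as_matrix(),o
def plan(p,M):
    p0,M0,o=pose()
    s=M0.T@(np.array(p)-p0)/150
    r=R.from_matrix(M0.T@M).as_rotvec()/np.radians(60)
    k=max(1,abs(s).max(),abs(r).max())
    print('t',round(o['t'],2),'pos',p0,'az x',round(np.arctan2(M0[1,0],M0[0,0]),3),'q',o['qpos'],'w',round(o['width'],1),'F',o['ft_force'])
    print('full shift',s,'turn',r,'scale 1/k, k=',round(k,2)); return s,r
E
python3 - <<'E'
from h import *
import cv2
a=cv2.imread('pics/scene0.png')[225:345,370:530];b=cv2.imread('pics/side0.png')[150:260,190:350]
cv2.imwrite('pics/crop0.png',np.vstack([cv2.resize(a,(640,300)),cv2.resize(b,(640,290))]))
plan([524,234,250],down(-0.607))
E
```

```text
t 1.5 pos [192.881 594.464 222.674] az x 1.257 q [ 1.238  0.423  1.63   0.     1.089 -0.019] w 88.0 F [ 0.021 -0.086 -0.123]
full shift [-1.604  2.841 -0.182] turn [0.   0.   1.78] scale 1/k, k= 2.84
```

View pics/crop0.png

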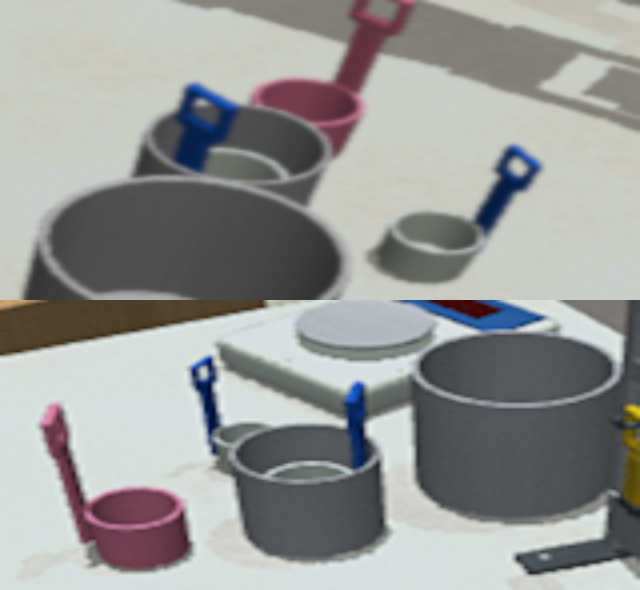

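The crop shows the larger blue dipper standing in the smaller canister, with the small blue one separate behind it and the pink one to the left. I'm moving above it.

move_arm(
  motion=[
    [[-0.12, 0.2, -0.18], [0, 0, 0.18]],
    [[-0.24, 0.4, -0.18], [0, 0, 0.36]],
    [[-0.36, 0.6, -0.18], [0, 0, 0.54]],
    [[-0.48, 0.8, -0.18], [0, 0, 0.72]],
    [[-0.56, 1, -0.18], [0, 0, 0.88]],
  ],
  gripper=1,
)

```text
t: 2.12
ee_pos: [310.2, 467.3, 249.8]
orientation: [-3.099, -0.515, -0.0]
ft_force: [0.7, 0.6, -0.8]
width: 87.8
```

```bash
python3 - <<'E'
from h import *
plan([524,234,250],down(-0.607))
E
```

```text
t 2.12 pos [310.225 467.267 249.843] az x 0.33 q [ 0.963  0.298  1.749 -0.     1.094  0.634] w 87.8 F [ 0.728  0.58  -0.824]
full shift [ 0.845  1.933 -0.001] turn [-0.    -0.     0.894] scale 1/k, k= 1.93
```

move_arm(
  motion=[
    [[0.1, 0.2, 0], [0, 0, 0.18]],
    [[0.2, 0.45, 0], [0, 0, 0.36]],
    [[0.3, 0.7, 0], [0, 0, 0.54]],
    [[0.4, 0.9, 0], [0, 0, 0.72]],
    [[0.44, 1, 0], [0, 0, 0.89]],
  ],
)

```text
t: 2.75
ee_pos: [422.5, 347.1, 249.8]
orientation: [-2.999, 0.935, -0.001]
ft_force: [-0.3, 0.2, -0.1]
width: 87.7
```

```bash
python3 - <<'E'
from h import *
plan([524,234,250],down(-0.607))
E
```

```text
t 2.75 pos [422.504 347.134 249.808] az x -0.604 q [ 0.666  0.277  1.779 -0.     1.085  1.27 ] w 87.7 F [-0.261  0.209 -0.062]
full shift [ 0.985  0.236 -0.001] turn [-0.    -0.     0.003] scale 1/k, k= 1
```

move_arm(
  motion=[
    [[0.35, 0.08, 0], [0, 0, 0]],
    [[0.7, 0.16, 0], [0, 0, 0]],
    [[0.98, 0.24, 0], [0, 0, 0]],
    [[0.98, 0.24, 0], [0, 0, 0]],
    [[0.98, 0.24, 0], [0, 0, 0]],
  ],
)

```text
t: 3.38
ee_pos: [522.3, 236.2, 249.6]
orientation: [3.003, -0.924, -0.001]
ft_force: [-0.5, -0.0, -0.3]
width: 87.9
```

```bash
python3 - <<'E'
from h import *
plan([524,234,250],down(-0.607))
snap('wrist','w1.png')
for n in ['dipper_grip','dipper_eye','dipper_cup','canister']:
    print(n,[(np.round(d['location']).tolist(),round(d['p'],2)) for d in ctrl.pinpoint('wrist',n)])
for c in ['scene','side']:
    snap(c,c+'1.png')
    for n in ['dipper_grip','dipper_eye','canister']:
        print(c,n,[(np.round(d['location']).tolist(),round(d['p'],2)) for d in ctrl.pinpoint(c,n)])
E
```

```text
t 3.38 pos [522.33  236.164 249.555] az x -0.597 q [0.404 0.317 1.722 0.    1.103 1.001] w 87.9 F [-0.494 -0.018 -0.262]
full shift [ 0.017  0.006 -0.003] turn [0.    0.001 0.009] scale 1/k, k= 1
dipper_grip [([477.0, 422.0, 114.0], 0.95), ([322.0, 308.0, 154.0], 0.85), ([523.0, 234.0, 157.0], 0.65)]
dipper_eye [([479.0, 417.0, 133.0], 0.88), ([319.0, 305.0, 178.0], 0.88), ([522.0, 230.0, 177.0], 0.76)]
dipper_cup [([490.0, 254.0, 37.0], 0.97), ([357.0, 287.0, 30.0], 0.86), ([502.0, 391.0, 27.0], 0.61)]
canister [([675.0, 259.0, -2.0], 0.95)]
scene dipper_grip [([322.0, 310.0, 152.0], 0.9), ([528.0, 232.0, 154.0], 0.88), ([482.0, 416.0, 114.0], 0.82)]
scene dipper_eye [([520.0, 237.0, 178.0], 0.98), ([322.0, 310.0, 172.0], 0.81), ([479.0, 419.0, 129.0], 0.74)]
scene canister [([677.0, 261.0, 0.0], 0.67)]
side dipper_grip [([320.0, 311.0, 153.0], 0.98), ([475.0, 421.0, 113.0], 0.78), ([522.0, 233.0, 158.0], 0.55)]
side dipper_eye [([322.0, 308.0, 174.0], 0.73), ([525.0, 235.0, 180.0], 0.59)]
side canister [([677.0, 259.0, -2.0], 0.74), ([486.0, 257.0, -4.0], 0.6)]
```

View pics/w1.png

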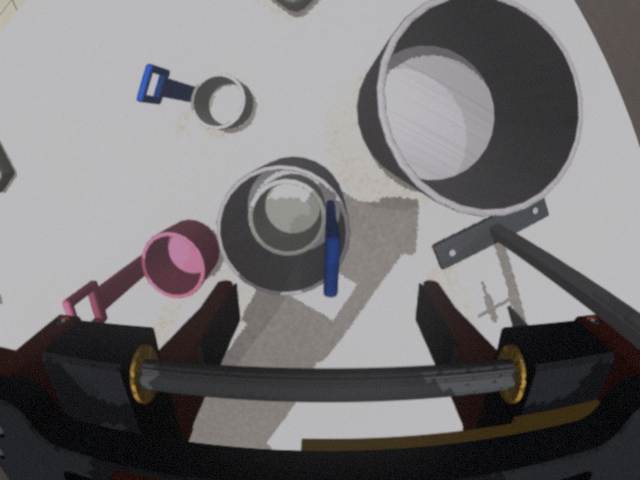

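The blue handle is edge-on at (331,250) between the fingers, and the measured points agree. I'm descending.

move_arm(
  motion=[
    [[0.017, 0.006, 0.2], [0, 0, 0]],
    [[0.017, 0.006, 0.4], [0, 0, 0]],
    [[0.017, 0.006, 0.6], [0, 0, 0]],
    [[0.017, 0.006, 0.755], [0, 0, 0]],
    [[0.017, 0.006, 0.755], [0, 0, 0]],
  ],
)

```text
t: 4.65
ee_pos: [523.2, 233.3, 134.8]
orientation: [3.001, -0.923, -0.004]
ft_force: [1.2, -1.5, 0.3]
width: 87.5
```

```bash
python3 - <<'E'
from h import *
plan([524,233.6,136],down(-0.597))
snap('wrist','w2.png')
E
```

```text
t 4.65 pos [523.176 233.256 134.823] az x -0.597 q [ 0.399  0.465  1.805 -0.     0.876  0.995] w 87.5 F [ 1.191 -1.507  0.333]
full shift [ 0.003 -0.005 -0.008] turn [0.003 0.002 0.   ] scale 1/k, k= 1
```

View pics/w2.png

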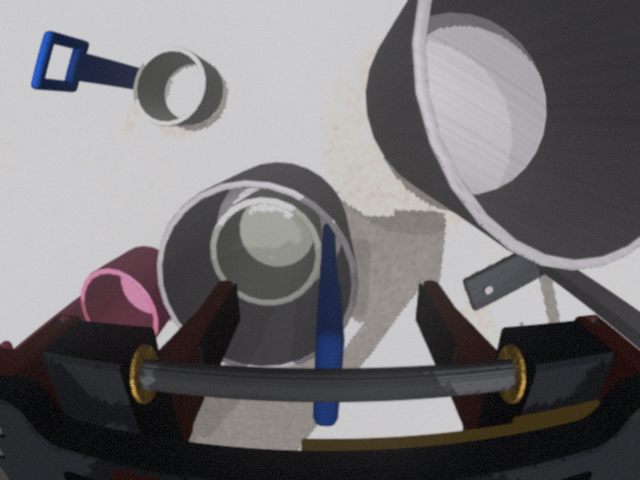

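move_arm(
  motion=[
    [[0, 0, 0], [0, 0, 0]],
    [[0, 0, 0], [0, 0, 0]],
    [[0, 0, 0], [0, 0, 0]],
    [[0, 0, 0], [0, 0, 0]],
    [[0, 0, 0], [0, 0, 0]],
  ],
  gripper=0,
)

```text
t: 5.32
ee_pos: [524.3, 233.8, 136.5]
orientation: [-3.003, 0.923, -0.0]
ft_force: [-0.4, -1.3, 0.1]
width: 41.5
```

move_arm(
  motion=[
    [[0, 0, 0], [0, 0, 0]],
    [[0, 0, 0], [0, 0, 0]],
    [[0, 0, 0], [0, 0, 0]],
    [[0, 0, 0], [0, 0, 0]],
    [[0, 0, 0], [0, 0, 0]],
  ],
)

```text
t: 5.95
ee_pos: [524.2, 233.8, 136.4]
orientation: [3.003, -0.923, -0.0]
ft_force: [-0.3, 0.1, 0.6]
width: 8.6
```

```bash
python3 - <<'E'
from h import *
plan([524,233.6,286],down(-0.597))
# kinematic fit
D=[([1.238,.423,1.63,0,1.089,-.019],[192.89,594.473,222.675]),([.963,.298,1.749,0,1.094,.634],[310.225,467.267,249.843]),([.666,.277,1.779,0,1.085,1.27],[422.504,347.134,249.808]),([.404,.317,1.722,0,1.103,1.001],[522.33,236.164,249.555]),([.399,.465,1.805,0,.876,.995],[523.9,233.5,135.8])]
A=[];b=[]
for q,p in D:
    q1=q[0]; r=p[0]*np.cos(q1)+p[1]*np.sin(q1); print('lat',-p[0]*np.sin(q1)+p[1]*np.cos(q1))
    a1=q[1];a2=q[1]+q[2]
    A+= [[1,0,np.sin(a1),np.sin(a2),np.cos(a2)],[0,1,np.cos(a1),np.cos(a2),-np.sin(a2)]]; b+=[r,p[2]]
x,res,rk,sv=np.linalg.lstsq(np.array(A),np.array(b),rcond=None)
print('a0,h-d,L1,L2,e',x,res,sv)
A=np.array(A)[:,1:4]; x=np.linalg.lstsq(A,np.array(b),rcond=None);print('no offsets h-d,L1,L2',x[0],x[1])
E
```

```text
t 5.95 pos [524.247 233.774 136.385] az x -0.597 q [ 0.399  0.463  1.804 -0.     0.875  0.995] w 8.6 F [-0.288  0.109  0.556]
full shift [-0.001  0.002 -0.997] turn [0. 0. 0.] scale 1/k, k= 1
lat 11.900109825096052
lat 12.171094966803793
lat 11.908935643563836
lat 11.8242015003635
lat 11.624939980544184
a0,h-d,L1,L2,e [  5.061   3.971 564.083 481.087  81.947] [0.059] [3.869 3.159 0.142 0.14  0.09 ]
no offsets h-d,L1,L2 [ -3.113 489.91  469.687] [122.398]
```

move_arm(
  motion=[
    [[0, 0, -0.1], [0, 0, 0]],
    [[0, 0, -0.3], [0, 0, 0]],
    [[0, 0, -0.55], [0, 0, 0]],
    [[0, 0, -0.8], [0, 0, 0]],
    [[0, 0, -1], [0, 0, 0]],
  ],
)

```text
t: 6.58
ee_pos: [524.5, 233.9, 289.0]
orientation: [-3.002, 0.923, -0.002]
ft_force: [0.4, -0.2, -3.1]
width: 8.7
```

```bash
python3 - <<'E'
from h import *
plan([500,-100,286],down(-0.14))
snap('wrist','w3.png'); snap('side','s3.png')
for c in ['side','scene']:
  ctrl.get_image(c)
  for n in ['dipper_cup','canister','own_hook','scraper_low','brush_low','rack']:
    print(c,n,[(np.round(d['location']).tolist(),round(d['p'],2)) for d in ctrl.pinpoint(c,n)])
E
```

```text
t 6.58 pos [524.521 233.871 289.009] az x -0.597 q [ 0.399  0.277  1.682 -0.     1.181  0.995] w 8.7 F [ 0.431 -0.203 -3.129]
full shift [1.115 1.933 0.018] turn [-0.001 -0.001 -0.436] scale 1/k, k= 1.93
side dipper_cup [([359.0, 291.0, 32.0], 0.85), ([493.0, 257.0, 193.0], 0.69)]
side canister [([678.0, 258.0, -2.0], 0.66), ([489.0, 256.0, -4.0], 0.56)]
side own_hook [([614.0, -101.0, 253.0], 0.36)]
side scraper_low [([630.0, 21.0, 119.0], 0.8)]
side brush_low [([596.0, -218.0, 120.0], 0.76)]
side rack [([611.0, -101.0, 252.0], 0.2)]
scene dipper_cup [([496.0, 397.0, 22.0], 0.96), ([487.0, 257.0, 182.0], 0.73), ([358.0, 287.0, 31.0], 0.72)]
scene canister [([677.0, 263.0, -3.0], 0.91), ([591.0, -220.0, 122.0], 0.32)]
scene own_hook []
scene scraper_low [([627.0, 24.0, 117.0], 0.68)]
scene brush_low [([593.0, -216.0, 120.0], 0.59)]
scene rack [([530.0, 229.0, 303.0], 0.26), ([488.0, 259.0, 183.0], 0.22)]
```

View pics/s3.png

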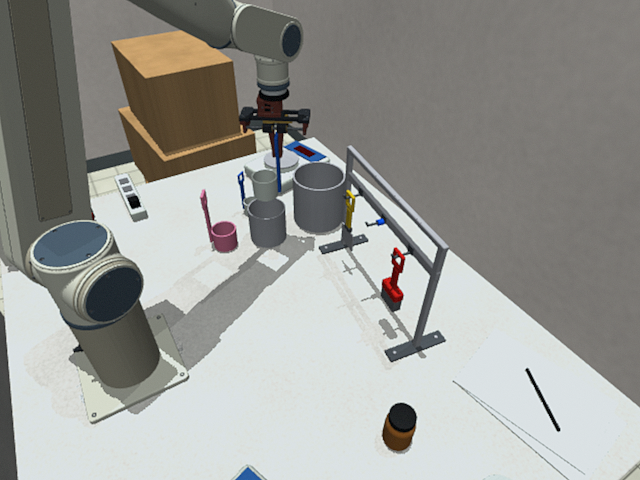

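View pics/w3.png

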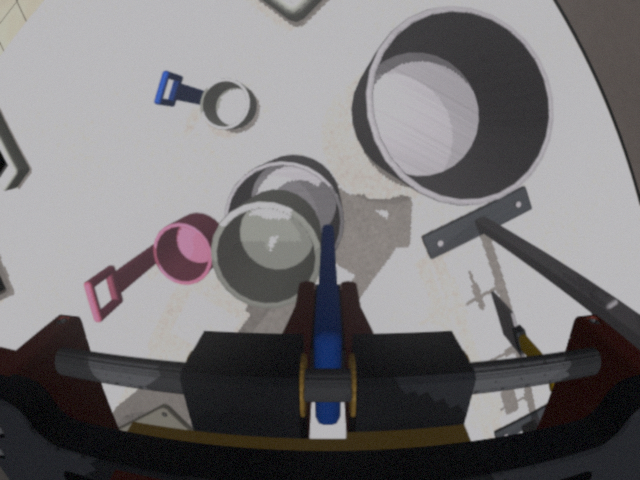

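The dipper is free of the canister, the cup about 157 mm up, and the canister has not moved. I'm heading for open bench in front of the rack.

move_arm(
  motion=[
    [[0.08, 0.2, 0], [0, 0, -0.05]],
    [[0.15, 0.4, 0], [0, 0, -0.1]],
    [[0.22, 0.6, 0], [0, 0, -0.15]],
    [[0.3, 0.8, 0], [0, 0, -0.2]],
    [[0.36, 1, 0], [0, 0, -0.25]],
  ],
)

```text
t: 8.0
ee_pos: [484.6, 78.4, 286.6]
orientation: [-3.098, 0.521, -0.001]
ft_force: [-0.3, 0.4, -2.1]
width: 9.0
```

```bash
python3 - <<'E'
from h import *
s,r=plan([480,-60,289],down(-0.14))
p0,M0,o=pose(); az=o['qpos'][0]; t=R.from_rotvec(0.2*np.array([np.sin(az),-np.cos(az),0])).as_matrix()
plan([490,0,289],t@down(-.3))
E
```

```text
t 8.0 pos [484.586  78.432 286.599] az x -0.333 q [ 0.136  0.147  1.855 -0.     1.139  0.469] w 9.0 F [-0.324  0.434 -2.133]
full shift [ 0.273  0.882 -0.016] turn [-0.    -0.001 -0.184] scale 1/k, k= 1
t 8.0 pos [484.586  78.432 286.599] az x -0.333 q [ 0.136  0.147  1.855 -0.     1.139  0.469] w 9.0 F [-0.324  0.434 -2.133]
full shift [ 0.205  0.482 -0.016] turn [ 0.083  0.171 -0.031] scale 1/k, k= 1
```

move_arm(
  motion=[
    [[0.05, 0.16, 0], [0.04, 0.08, -0.05]],
    [[0.1, 0.32, 0], [0.08, 0.17, -0.1]],
    [[0.15, 0.4, 0], [0.08, 0.17, -0.15]],
    [[0.2, 0.48, 0], [0.08, 0.17, -0.18]],
    [[0.2, 0.48, 0], [0.08, 0.17, -0.18]],
  ],
)

```text
t: 8.62
ee_pos: [489.5, 0.9, 286.6]
orientation: [-3.067, 0.227, -0.292]
ft_force: [-0.6, 0.6, -1.9]
width: 8.7
```

```bash
python3 - <<'E'
from h import *
p,M,o=pose(); q=o['qpos']; plan([480,-60,289],down(-0.14))
print(M)
R_=lambda a,t:R.from_euler(a,t).as_matrix()
Rm=R_('z',q[0])@R_('y',q[1]+q[2])@R_('z',q[3])@R_('y',q[4])@R_('z',q[5]); print(Rm)
for s in (1,-1):
  print((R_('z',q[0])@R_('y',q[1]+q[2])@R_('z',s*q[3])@R_('y',q[4])@R_('z',-q[5])))
E
```

```text
t 8.62 pos [489.522   0.872 286.62 ] az x -0.154 q [-0.053  0.053  1.977  0.061  0.922  0.062] w 8.7 F [-0.598  0.634 -1.901]
full shift [ 0.002  0.409 -0.043] turn [-0.063 -0.177 -0.007] scale 1/k, k= 1
[[ 0.971 -0.141  0.192]
 [-0.151 -0.988  0.038]
 [ 0.184 -0.066 -0.981]]
[[-0.971  0.141  0.192]
 [ 0.151  0.988  0.038]
 [-0.184  0.066 -0.981]]
[[-0.981  0.019  0.192]
 [ 0.027  0.999  0.038]
 [-0.191  0.043 -0.981]]
[[-0.982 -0.035  0.186]
 [-0.046  0.997 -0.059]
 [-0.184 -0.066 -0.981]]
```

```bash
cat > kin.py <<'E'
import numpy as np
from scipy.spatial.transform import Rotation as R
from scipy.optimize import least_squares
r_=lambda a,t:R.from_euler(a,t).as_matrix()
D=[([1.238,.423,1.63,0,1.089,-.019],[192.89,594.473,222.675]),([.963,.298,1.749,0,1.094,.634],[310.225,467.267,249.843]),([.666,.277,1.779,0,1.085,1.27],[422.504,347.134,249.808]),([.404,.317,1.722,0,1.103,1.001],[522.33,236.164,249.555]),([.399,.4635,1.8043,0,.8752,.995],[524.2,233.8,136.4]),
([.399,.277,1.682,0,1.181,.995],[524.521,233.871,289.0]),([ 0.136,0.147,1.855,0,1.139,0.469],[484.586,78.432,286.599]),([-0.053,0.053,1.977,0.061,0.922,0.062],[489.522,0.872,286.62])]
def fk(q,P):
    a0,h,L1,L2,e,lat,d=P
    A=r_('z',q[0]);B=r_('y',q[1]);C=r_('y',q[1]+q[2]);W=C@r_('z',q[3])@r_('y',q[4])
    p=A@(np.array([a0,lat,h])+B@[0,0,L1]+C@[e,0,L2]+W@[0,0,d])
    return p,A@W@r_('z',q[5])@r_('z',np.pi)
f=lambda P:np.concatenate([fk(q,P)[0]-p for q,p in D])
s=least_squares(f,[5,350,564,481,82,12,350],x_scale=[10,50,50,50,10,5,50]); PAR=s.x
lo=np.array([-3,-.9,.09,-1.31,.11,-2.54]);hi=np.array([3,2.11,2.58,4.45,2.69,2.54])
def ik(p,M,q0):
    g=lambda q:np.concatenate([(fk(q,PAR)[0]-p)/100,R.from_matrix(fk(q,PAR)[1].T@M).as_rotvec()])
    s=least_squares(g,np.clip(q0,lo+.01,hi-.01),bounds=(lo,hi)); return s.x,np.linalg.norm(s.fun)
E
python3 - <<'E'
from kin import *
from h import tilt
np.set_printoptions(precision=3,suppress=True)
print(PAR,abs(s.fun).max())
hook=np.array([612,-98.5,250]);xr=np.array([np.cos(-.14),np.sin(-.14),0])
for lab,cup in [('hang',hook-41.5*xr+[0,0,-250+239-174+50]),('hi',hook-41.5*xr-60*xr+[0,0,-250+265-174+50]),('bench',np.array([440,-60,50]))]:
  for pit in (.3,.5,.8,1.1):
    for daz in (0,.4,-.4):
      M=tilt(-.14+daz,pit,1); tcp=cup+19*M[:,2]
      out=[]
      for g in ([-.1,.3,1.9,0,.8,-1.5],[-.1,.3,1.9,1.5,.8,-1.5],[-.1,.3,1.9,3,.8,1],[-.1,.3,1.9,-1,.8,-1.5]):
        q,e=ik(tcp,M,g)
        if e<.02: out.append(np.round(q,2).tolist())
      print(lab,pit,daz,out)
E
```

```text
[  2.875 312.297 564.018 481.889  78.477  11.878 310.931] 0.36650788099422016
hang 0.3 0 [[-0.19, 0.46, 2.01, 0.04, 0.38, -1.65], [-0.19, 0.46, 2.01, 0.04, 0.38, -1.65], [-0.19, 0.46, 2.01, 0.04, 0.38, -1.65]]
hang 0.3 0.4 [[-0.26, 0.47, 1.99, 0.34, 0.45, -2.38], [-0.26, 0.47, 1.99, 0.34, 0.45, -2.38], [-0.26, 0.47, 1.99, 0.34, 0.45, -2.38]]
hang 0.3 -0.4 [[-0.12, 0.46, 1.99, -0.3, 0.43, -0.9], [-0.12, 0.46, 1.99, -0.3, 0.43, -0.9], [-0.12, 0.46, 1.99, -0.3, 0.43, -0.9]]
hang 0.5 0 []
hang 0.5 0.4 []
hang 0.5 -0.4 [[-0.07, 0.46, 2.1, -1.06, 0.25, -0.11], [-0.07, 0.46, 2.1, -1.06, 0.25, -0.11], [-0.07, 0.46, 2.1, -1.06, 0.25, -0.11]]
hang 0.8 0 [[-0.21, 0.53, 2.28, 3.04, 0.47, 1.62]]
hang 0.8 0.4 [[-0.41, 0.54, 2.23, 2.12, 0.55, 2.02]]
hang 0.8 -0.4 [[0.01, 0.54, 2.24, 4.0, 0.52, 1.18]]
hang 1.1 0 [[-0.22, 0.73, 2.37, 3.06, 1.07, 1.57]]
hang 1.1 0.4 [[-0.5, 0.72, 2.3, 2.34, 1.01, 1.67]]
hang 1.1 -0.4 [[0.08, 0.72, 2.31, 3.8, 1.01, 1.5]]
hi 0.3 0 [[-0.2, 0.34, 2.12, 0.04, 0.38, -1.67], [-0.2, 0.34, 2.12, 0.04, 0.38, -1.67], [-0.2, 0.34, 2.12, 0.04, 0.38, -1.67]]
hi 0.3 0.4 [[-0.27, 0.3
[... 635 characters left out ...]
6, 1.63]]
hi 1.1 -0.4 [[0.13, 0.66, 2.44, 3.83, 1.06, 1.54]]
bench 0.3 0 []
bench 0.3 0.4 []
bench 0.3 -0.4 [[-0.08, 0.5, 2.29, -1.0, 0.16, -0.13], [-0.08, 0.5, 2.29, -1.0, 0.16, -0.13], [-0.08, 0.5, 2.29, -1.0, 0.16, -0.13]]
bench 0.5 0 [[-0.17, 0.55, 2.42, 3.09, 0.32, 1.59]]
bench 0.5 0.4 [[-0.34, 0.55, 2.39, 2.22, 0.35, 1.92]]
bench 0.5 -0.4 [[0.0, 0.55, 2.38, 3.98, 0.34, 1.24]]
bench 0.8 0 [[-0.18, 0.78, 2.55, 3.11, 0.99, 1.56]]
bench 0.8 0.4 [[-0.49, 0.75, 2.49, 2.45, 0.87, 1.49]]
bench 0.8 -0.4 [[0.14, 0.75, 2.49, 3.77, 0.87, 1.64]]
bench 1.1 0 [[-0.19, 1.16, 2.58, 3.09, 1.7, 1.54]]
bench 1.1 0.4 [[-0.64, 1.05, 2.5, 2.35, 1.38, 1.24]]
bench 1.1 -0.4 [[0.28, 1.05, 2.5, 3.86, 1.4, 1.87]]
```

```bash
python3 - <<'E'
from kin import *
from h import tilt,plan,down
np.set_printoptions(precision=3,suppress=True)
for pit in (.2,.3):
  for z in (50,150):
    M=tilt(-.6,pit,1); print(pit,z,ik(np.array([512,-345,z])+19*M[:,2],M,[-.6,.3,1.9,0,.5,-1.5]))
plan([470,-145,290],down(-.3))
E
```

```text
0.2 50 (array([-0.613,  0.627,  1.873,  0.006,  0.442, -1.59 ]), np.float64(8.705781133924785e-13))
0.2 150 (array([-0.613,  0.462,  1.843,  0.004,  0.637, -1.588]), np.float64(1.0990933707409805e-11))
0.3 50 (array([-0.614,  0.615,  1.937,  0.015,  0.29 , -1.598]), np.float64(6.430468388606759e-10))
0.3 150 (array([-0.614,  0.439,  1.909,  0.009,  0.493, -1.592]), np.float64(4.4134159184441687e-13))
t 8.62 pos [489.522   0.872 286.62 ] az x -0.154 q [-0.053  0.053  1.977  0.061  0.922  0.062] w 8.7 F [-0.598  0.634 -1.901]
full shift [ 0.024  0.977 -0.084] turn [-0.077 -0.172  0.145] scale 1/k, k= 1
```

move_arm(
  motion=[
    [[0, 0.2, -0.02], [-0.015, -0.035, 0.03]],
    [[0, 0.4, -0.04], [-0.03, -0.07, 0.06]],
    [[0.01, 0.6, -0.06], [-0.05, -0.1, 0.09]],
    [[0.02, 0.8, -0.08], [-0.065, -0.14, 0.12]],
    [[0.02, 0.98, -0.084], [-0.077, -0.172, 0.145]],
  ],
)

```text
t: 9.25
ee_pos: [469.8, -145.1, 289.9]
orientation: [3.106, -0.469, -0.002]
ft_force: [-0.3, -0.2, -2.8]
width: 8.9
```

```bash
python3 - <<'E'
from h import *
plan([480,-285,290],down(-.45))
E
```

```text
t 9.25 pos [ 469.812 -145.101  289.867] az x -0.3 q [-0.323  0.146  1.849 -0.001  1.148 -0.024] w 8.9 F [-0.276 -0.174 -2.752]
full shift [ 0.34   0.871 -0.001] turn [0.001 0.001 0.144] scale 1/k, k= 1
```

move_arm(
  motion=[
    [[0.06, 0.2, 0], [0, 0, 0.03]],
    [[0.12, 0.4, 0], [0, 0, 0.06]],
    [[0.2, 0.6, 0], [0, 0, 0.09]],
    [[0.28, 0.75, 0], [0, 0, 0.12]],
    [[0.34, 0.87, 0], [0, 0, 0.144]],
  ],
)

```text
t: 9.88
ee_pos: [480.5, -285.2, 289.5]
orientation: [3.062, -0.702, -0.001]
ft_force: [-0.2, 0.3, -2.6]
width: 8.9
```

```bash
python3 - <<'E'
from h import *
plan([546.2,-368.4,290],down(-.6))
E
```

```text
t 9.88 pos [ 480.5   -285.168  289.549] az x -0.45 q [-0.557  0.253  1.713 -0.     1.176 -0.106] w 8.9 F [-0.167  0.339 -2.565]
full shift [ 0.636  0.309 -0.003] turn [0.    0.001 0.143] scale 1/k, k= 1
```

move_arm(
  motion=[
    [[0.15, 0.07, 0], [0, 0, 0.03]],
    [[0.3, 0.15, 0], [0, 0, 0.06]],
    [[0.45, 0.22, 0], [0, 0, 0.1]],
    [[0.58, 0.28, 0], [0, 0, 0.143]],
    [[0.636, 0.309, 0], [0, 0, 0.143]],
  ],
)

```text
t: 10.5
ee_pos: [546.5, -368.0, 289.1]
orientation: [3.002, -0.926, -0.002]
ft_force: [0.2, -0.4, -2.1]
width: 8.6
```

```bash
python3 - <<'E'
from h import *
plan([546.2,-368.4,150],down(-.6))
snap('side','s4.png');snap('wrist','w4.png')
for c in ['side','wrist']:
  for n in ['dipper_cup','jar_centre','brush_low']:
    print(c,n,[(np.round(d['location']).tolist(),round(d['p'],2)) for d in ctrl.pinpoint(c,n)])
E
```

```text
t 10.5 pos [ 546.547 -368.032  289.122] az x -0.599 q [-0.611  0.411  1.488 -0.     1.243 -0.012] w 8.6 F [ 0.163 -0.361 -2.146]
full shift [0.    0.003 0.927] turn [0.    0.001 0.001] scale 1/k, k= 1
side dipper_cup [([516.0, -342.0, 190.0], 0.9), ([496.0, 392.0, 28.0], 0.71), ([364.0, 293.0, 33.0], 0.68)]
side jar_centre [([440.0, -455.0, 47.0], 0.81), ([516.0, -344.0, 189.0], 0.26)]
side brush_low [([613.0, -98.0, 250.0], 0.63), ([593.0, -219.0, 116.0], 0.6), ([546.0, -367.0, 308.0], 0.55)]
wrist dipper_cup [([511.0, -348.0, 189.0], 0.75)]
wrist jar_centre [([439.0, -459.0, 47.0], 0.89)]
wrist brush_low [([596.0, -213.0, 120.0], 0.57)]
```

View pics/s4.png

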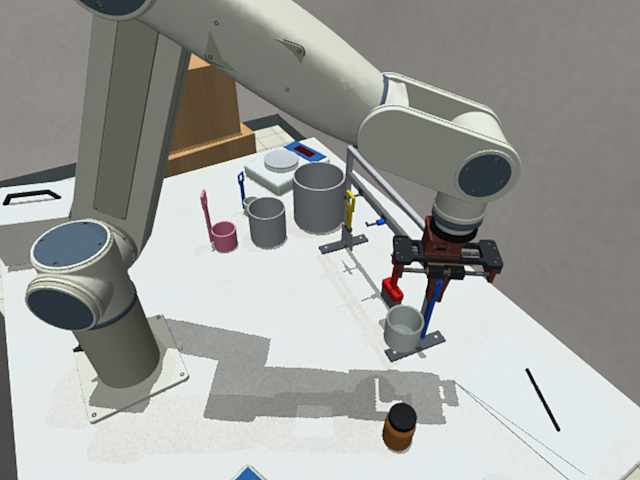

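View pics/w4.png

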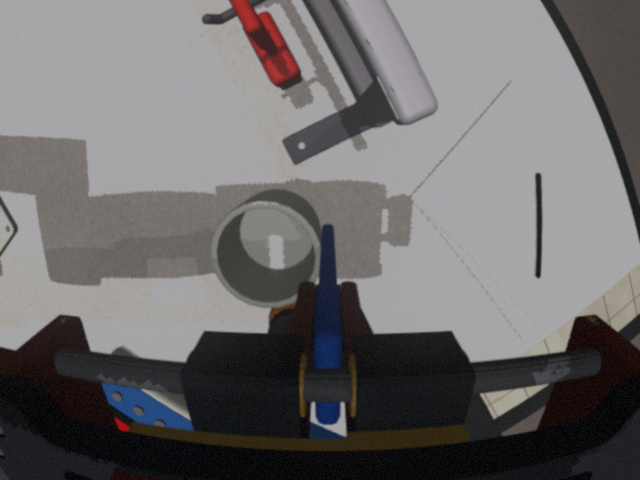

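The dipper hangs level over open bench, its cup at about (513,-345); the jar is at (439,-459), and the rack foot is clear. I'm lowering it.

move_arm(
  motion=[
    [[0, 0.003, 0.2], [0, 0, 0]],
    [[0, 0.003, 0.4], [0, 0, 0]],
    [[0, 0.003, 0.65], [0, 0, 0]],
    [[0, 0.003, 0.85], [0, 0, 0]],
    [[0, 0.003, 0.95], [0, 0, 0]],
  ],
)

```text
t: 11.52
ee_pos: [544.7, -367.2, 145.6]
orientation: [-3.002, 0.926, 0.004]
ft_force: [0.5, 0.0, -1.6]
width: 8.9
```

```bash
python3 - <<'E'
from h import *
plan([546.2,-368.4,133],down(-.6))
E
```

```text
t 11.53 pos [ 544.692 -367.176  145.583] az x -0.598 q [-0.611  0.558  1.604 -0.     0.982 -0.013] w 8.9 F [ 0.541  0.042 -1.561]
full shift [0.013 0.001 0.084] turn [0.    0.003 0.002] scale 1/k, k= 1
```

move_arm(
  motion=[
    [[0, 0, 0.02], [0, 0, 0]],
    [[0, 0, 0.04], [0, 0, 0]],
    [[0, 0, 0.06], [0, 0, 0]],
    [[0, 0, 0.08], [0, 0, 0]],
    [[0, 0, 0.085], [0, 0, 0]],
  ],
)

```text
t: 12.15
ee_pos: [545.4, -367.9, 134.4]
orientation: [3.002, -0.926, -0.001]
ft_force: [-0.4, -0.0, -2.0]
width: 8.6
```

```bash
python3 - <<'E'
from h import *
plan([546.2,-368.4,133],down(-.6))
E
```

```text
t 12.15 pos [ 545.44  -367.911  134.394] az x -0.599 q [-0.611  0.573  1.609 -0.001  0.96  -0.012] w 8.6 F [-0.433 -0.019 -1.996]
full shift [ 0.006 -0.     0.009] turn [0.    0.    0.001] scale 1/k, k= 1
```

move_arm(
  motion=[
    [[0, 0, 0.005], [0, 0, 0]],
    [[0, 0, 0.01], [0, 0, 0]],
    [[0, 0, 0.015], [0, 0, 0]],
    [[0, 0, 0.015], [0, 0, 0]],
    [[0, 0, 0.015], [0, 0, 0]],
  ],
)

```text
t: 12.78
ee_pos: [545.6, -368.0, 132.5]
orientation: [3.002, -0.926, -0.0]
ft_force: [-1.0, 0.7, 2.7]
width: 8.7
```

Contact: Fz went from -2 N to +2.7 N. I'm opening the fingers.

move_arm(
  motion=[
    [[0, 0, 0], [0, 0, 0]],
    [[0, 0, 0], [0, 0, 0]],
    [[0, 0, 0], [0, 0, 0]],
    [[0, 0, 0], [0, 0, 0]],
    [[0, 0, 0], [0, 0, 0]],
  ],
  gripper=0.6,
)

```text
t: 13.4
ee_pos: [545.4, -367.9, 132.0]
orientation: [3.002, -0.926, -0.001]
ft_force: [-0.1, 0.9, 1.0]
width: 52.0
```

move_arm(
  motion=[
    [[0, 0, -0.1], [0, 0, 0]],
    [[0, 0, -0.3], [0, 0, 0]],
    [[0, 0, -0.5], [0, 0, 0]],
    [[0, 0, -0.75], [0, 0, 0]],
    [[0, 0, -0.95], [0, 0, 0]],
  ],
  gripper=1,
)

```text
t: 14.02
ee_pos: [545.9, -368.1, 277.5]
orientation: [3.001, -0.926, 0.002]
ft_force: [0.9, 0.4, 0.4]
width: 87.5
```

```bash
python3 - <<'E'
from h import *
plan([420,-300,290],tilt(-.6,.2))
snap('side','s5.png');snap('wrist','w5.png');snap('scene','c5.png')
for c in ['side','wrist','scene']:
  for n in ['dipper_cup','dipper_grip','dipper_eye']:
    print(c,n,[(np.round(d['location']).tolist(),round(d['p'],2)) for d in ctrl.pinpoint(c,n) if d['location'][1]<-200])
E
```

```text
t 14.03 pos [ 545.901 -368.121  277.524] az x -0.599 q [-0.611  0.419  1.503 -0.     1.218 -0.012] w 87.5 F [0.863 0.418 0.37 ]
full shift [-0.949  0.098 -0.085] turn [-0.148  0.149 -1.493] scale 1/k, k= 1.49
side dipper_cup [([514.0, -341.0, 33.0], 0.64)]
side dipper_grip [([545.0, -368.0, 151.0], 0.72)]
side dipper_eye [([546.0, -364.0, 174.0], 0.98)]
wrist dipper_cup []
wrist dipper_grip [([546.0, -367.0, 156.0], 0.55)]
wrist dipper_eye [([544.0, -369.0, 175.0], 0.87)]
scene dipper_cup [([508.0, -342.0, 28.0], 0.6)]
scene dipper_grip [([552.0, -370.0, 151.0], 0.71)]
scene dipper_eye []
```

View pics/s5.png

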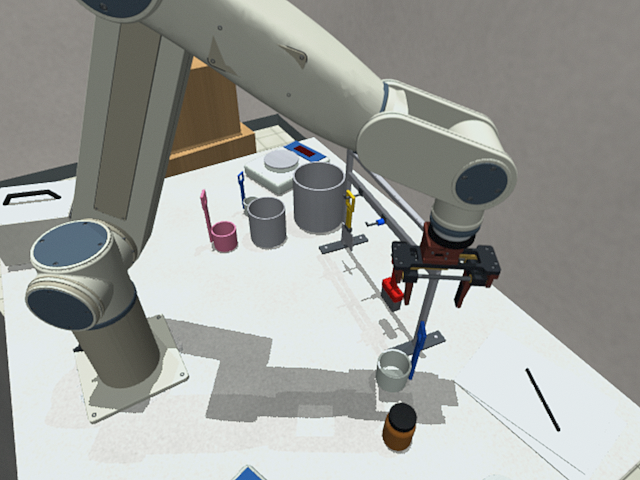

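View pics/w5.png

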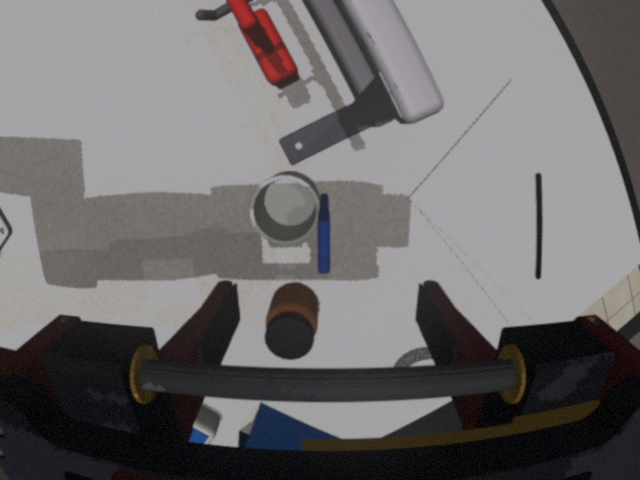

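It stands upright with its cup at about (511,-344) and handle at (545,-368). I'm turning the gripper for the cup grasp, tilted 0.22 rad so its body clears the handle.

```bash
cat >> h.py <<'E'
CUP=np.array([511.1,-344.4,42.]); PIT=.22
def cupt(back,az=-.6,pit=PIT,c=CUP):
    M=tilt(az,pit); return c+(19-back)*M[:,2],M
E
python3 - <<'E'
from h import *
plan([488,-330,280],down(.13)); print(cupt(150)[0])
E
```

```text
t 14.62 pos [ 545.35  -367.721  273.78 ] az x -0.598 q [-0.611  0.423  1.506 -0.     1.215 -0.013] w 88.0 F [1.094 0.822 0.135]
full shift [-0.458  0.008 -0.041] turn [-0.     0.002 -0.696] scale 1/k, k= 1
[ 487.505 -328.258  169.843]
```

move_arm(
  motion=[
    [[-0.12, 0, -0.02], [0, 0, -0.17]],
    [[-0.25, 0, -0.04], [0, 0, -0.34]],
    [[-0.38, 0, -0.04], [0, 0, -0.51]],
    [[-0.458, 0.008, -0.04], [0, 0, -0.68]],
    [[-0.458, 0.008, -0.04], [0, 0, -0.8]],
  ],
  gripper=1,
)

```text
t: 15.25
ee_pos: [487.4, -329.7, 280.5]
orientation: [-3.118, -0.382, 0.002]
ft_force: [0.9, 0.1, -0.4]
width: 87.8
```

```bash
python3 - <<'E'
from h import *
p,M=cupt(150); plan(p+[-15,10,60],M)
E
```

```text
t 15.25 pos [ 487.405 -329.744  280.539] az x 0.244 q [-0.615  0.309  1.658 -0.     1.176 -0.859] w 87.8 F [ 0.853  0.088 -0.373]
full shift [-0.078 -0.098  0.338] turn [-0.202  0.077 -0.691] scale 1/k, k= 1
```

move_arm(
  motion=[
    [[-0.02, -0.02, 0.05], [-0.04, 0.015, -0.16]],
    [[-0.04, -0.04, 0.1], [-0.08, 0.03, -0.32]],
    [[-0.06, -0.07, 0.18], [-0.12, 0.045, -0.48]],
    [[-0.078, -0.098, 0.26], [-0.18, 0.07, -0.62]],
    [[-0.078, -0.098, 0.338], [-0.202, 0.077, -0.691]],
  ],
)

```text
t: 15.88
ee_pos: [472.4, -318.0, 229.3]
orientation: [2.603, 1.371, 0.151]
ft_force: [0.5, -0.5, 0.6]
width: 88.0
```

```bash
python3 - <<'E'
from h import *
p,M=cupt(150); plan(p,M)
snap('wrist','w6.png'); 
for c in ['wrist','side']:
  ctrl.get_image(c)
  for n in ['dipper_cup','dipper_grip','dipper_eye']:
    print(c,n,[(np.round(d['location']).tolist(),round(d['p'],2)) for d in ctrl.pinpoint(c,n) if d['location'][1]<-200])
E
```

```text
t 15.88 pos [ 472.376 -317.987  229.296] az x 0.969 q [-0.615  0.243  1.899  0.003  0.778 -1.586] w 88.0 F [ 0.454 -0.534  0.634]
full shift [0.001 0.032 0.413] turn [ 0.001  0.001 -0.001] scale 1/k, k= 1
wrist dipper_cup [([509.0, -347.0, 35.0], 0.78)]
wrist dipper_grip [([548.0, -367.0, 156.0], 0.58)]
wrist dipper_eye [([546.0, -367.0, 174.0], 0.97)]
side dipper_cup [([513.0, -341.0, 36.0], 0.77)]
side dipper_grip [([546.0, -368.0, 152.0], 0.79)]
side dipper_eye [([548.0, -364.0, 175.0], 0.67)]
```

View pics/w6.png

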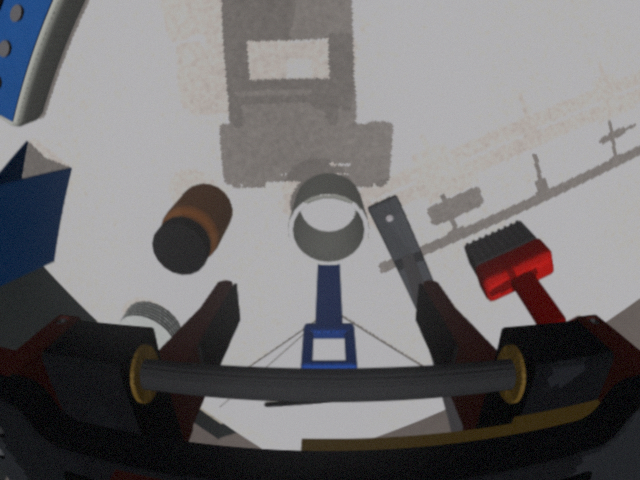

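The cup (329,218) and handle (328,310) are centred between the fingers. I'm descending along the tool axis in stages.

move_arm(
  motion=[
    [[0, 0.032, 0.15], [0, 0, 0]],
    [[0, 0.032, 0.3], [0, 0, 0]],
    [[0, 0.032, 0.45], [0, 0, 0]],
    [[0, 0.032, 0.65], [0, 0, 0]],
    [[0, 0.032, 0.8], [0, 0, 0]],
  ],
)

```text
t: 16.95
ee_pos: [499.0, -336.5, 113.0]
orientation: [2.606, 1.366, 0.151]
ft_force: [0.4, 0.1, -1.2]
width: 88.1
```

```bash
python3 - <<'E'
from h import *
p,M=cupt(0); plan(p,M)
snap('wrist','w7.png'); snap('side','s7.png')
E
```

```text
t 16.95 pos [ 498.996 -336.482  112.964] az x 0.966 q [-0.614  0.462  1.907  0.003  0.552 -1.582] w 88.1 F [ 0.402  0.082 -1.226]
full shift [ 0.003 -0.01   0.609] turn [ 0.001  0.001 -0.005] scale 1/k, k= 1
```

View pics/w7.png

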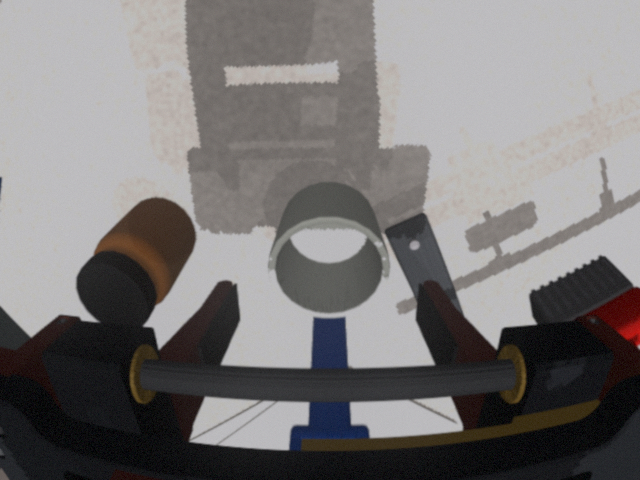

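View pics/s7.png

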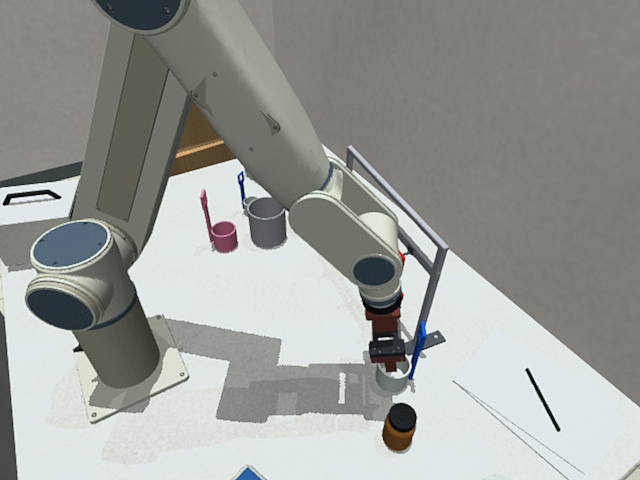

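move_arm(
  motion=[
    [[0.004, -0.005, 0.12], [0, 0, 0]],
    [[0.004, -0.005, 0.25], [0, 0, 0]],
    [[0.004, -0.005, 0.4], [0, 0, 0]],
    [[0.004, -0.005, 0.53], [0, 0, 0]],
    [[0.004, -0.005, 0.6], [0, 0, 0]],
  ],
)

```text
t: 17.68
ee_pos: [514.4, -346.5, 24.4]
orientation: [2.607, 1.367, 0.15]
ft_force: [-0.6, 0.2, 0.2]
width: 88.0
```

```bash
python3 - <<'E'
from h import *
p,M=cupt(0); plan(p,M)
snap('wrist','w8.png'); snap('side','s8.png')
E
```

```text
t 17.68 pos [ 514.399 -346.475   24.379] az x 0.966 q [-0.613  0.634  1.887  0.004  0.401 -1.582] w 88.0 F [-0.593  0.19   0.213]
full shift [-0.001  0.     0.006] turn [-0.     0.001 -0.005] scale 1/k, k= 1
```

View pics/w8.png

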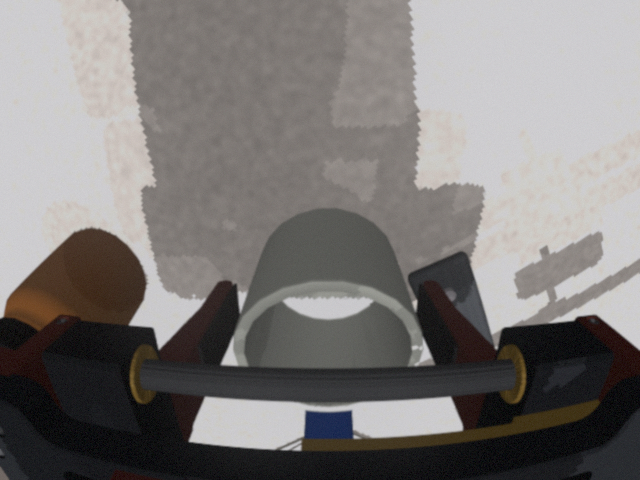

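View pics/s8.png

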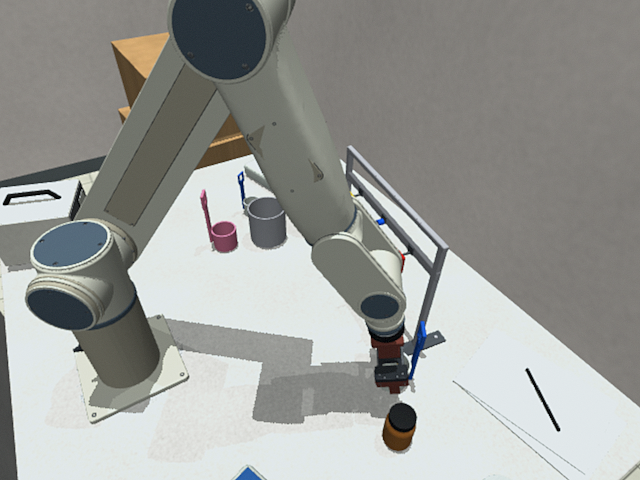

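The cup sits between the fingers, no force, and the handle is clear of the body. I'm closing on it.

move_arm(
  motion=[
    [[0, 0, 0], [0, 0, 0]],
    [[0, 0, 0], [0, 0, 0]],
    [[0, 0, 0], [0, 0, 0]],
    [[0, 0, 0], [0, 0, 0]],
    [[0, 0, 0], [0, 0, 0]],
  ],
  gripper=0,
)

```text
t: 18.4
ee_pos: [514.9, -346.8, 26.6]
orientation: [2.605, 1.366, 0.152]
ft_force: [-1.1, 0.9, 5.9]
width: 74.1
```

```bash
python3 - <<'E'
from h import *
p,M=cupt(0); plan(p+[0,0,120],M)
E
```

```text
t 18.4 pos [ 514.935 -346.79    26.61 ] az x 0.966 q [-0.613  0.63   1.887  0.004  0.403 -1.582] w 74.1 F [-1.069  0.851  5.876]
full shift [-0.001  0.169 -0.76 ] turn [ 0.002  0.001 -0.004] scale 1/k, k= 1
```

move_arm(
  motion=[
    [[0, 0.01, -0.05], [0, 0, 0]],
    [[0, 0.05, -0.2], [0, 0, 0]],
    [[0, 0.09, -0.4], [0, 0, 0]],
    [[0, 0.13, -0.6], [0, 0, 0]],
    [[0, 0.169, -0.76], [0, 0, 0]],
  ],
)

```text
t: 19.02
ee_pos: [514.2, -346.3, 144.0]
orientation: [2.606, 1.366, 0.151]
ft_force: [0.2, 0.9, -2.6]
width: 74.1
```

```bash
python3 - <<'E'
from h import *
p,M=cupt(0); plan(p+[0,0,120],M)
snap('side','s9.png'); snap('scene','c9.png')
for c in ['side','scene']:
  for n in ['dipper_cup','dipper_grip','dipper_eye','own_hook','brush_low']:
    print(c,n,[(np.round(d['location']).tolist(),round(d['p'],2)) for d in ctrl.pinpoint(c,n) if d['location'][1]<-50])
E
```

```text
t 19.02 pos [ 514.216 -346.341  143.975] az x 0.966 q [-0.613  0.435  1.852  0.002  0.633 -1.58 ] w 74.1 F [ 0.243  0.855 -2.571]
full shift [-0.001  0.002  0.004] turn [ 0.001  0.001 -0.005] scale 1/k, k= 1
side dipper_cup [([511.0, -341.0, 152.0], 0.76)]
side dipper_grip [([547.0, -366.0, 266.0], 0.9), ([439.0, -453.0, 49.0], 0.4)]
side dipper_eye [([546.0, -365.0, 290.0], 0.78)]
side own_hook []
side brush_low [([547.0, -366.0, 291.0], 0.43)]
scene dipper_cup [([512.0, -344.0, 153.0], 0.8)]
scene dipper_grip [([549.0, -368.0, 275.0], 0.6)]
scene dipper_eye [([546.0, -370.0, 292.0], 0.55)]
scene own_hook []
scene brush_low [([595.0, -216.0, 120.0], 0.81)]
```

View pics/s9.png

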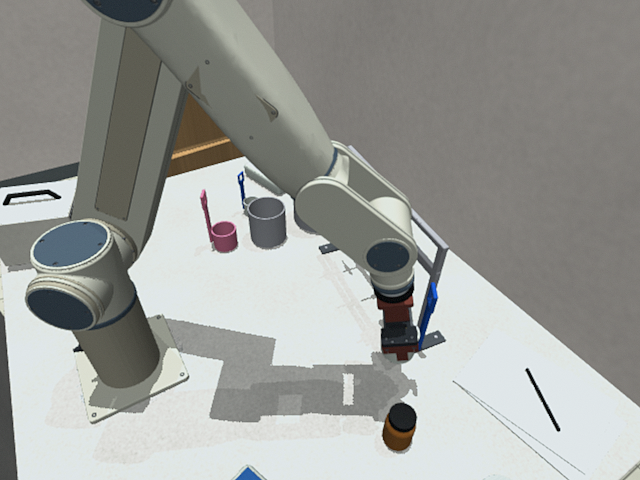

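View pics/c9.png

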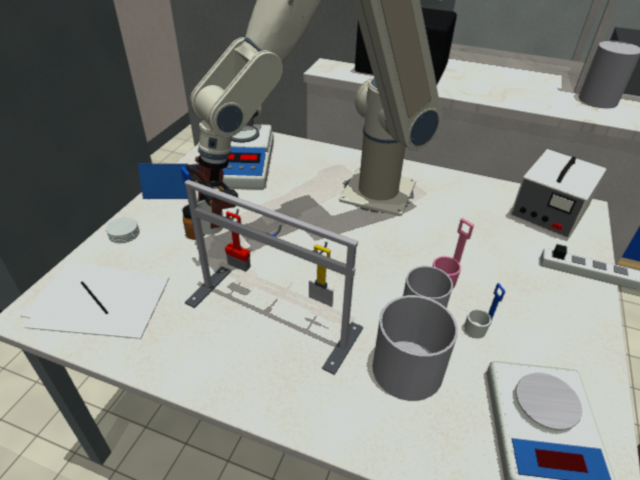

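```bash
cat >> h.py <<'E'
M_=tilt(-.603,PIT); EYE=M_.T@(np.array([545.4,-367.9,174])-np.array([514.9,-346.8,26.6]))
HOOK=np.array([612.,-98.7,250]);XR=np.array([np.cos(-.14),np.sin(-.14),0])
def hang(dx,z,pit=PIT,az=-.143,yo=0):
    "TCP pose putting eye at rack x=dx, height z"
    M=tilt(az,pit); e=HOOK+dx*XR+yo*np.array([-XR[1],XR[0],0]); e[2]=z; return e-M@EYE,M
E
python3 - <<'E'
from h import *
print(EYE)
p,M=hang(-100,262); print(p); plan(p,M); plan([450,-225,140],tilt(-.4,PIT))
from kin import ik,PAR
for a in [(-100,262),(-60,256),(0,256),(0,239),]:
    for pit in (.22,.3,.38): print(a,pit,ik(*hang(*a,pit),[-.2,.3,2,0.05,.4,-1.6]))
E
```

```text
[  -0.082   68.36  -135.754]
[476.281 -79.379 114.6  ]
t 19.62 pos [ 514.181 -346.286  141.975] az x 0.966 q [-0.613  0.438  1.853  0.002  0.631 -1.58 ] w 73.8 F [-0.224  0.426 -1.905]
full shift [ 1.32  -1.23  -0.088] turn [-0.     0.096 -0.43 ] scale 1/k, k= 1.32
t 19.62 pos [ 514.181 -346.286  141.975] az x 0.966 q [-0.613  0.438  1.853  0.002  0.631 -1.58 ] w 73.8 F [-0.224  0.426 -1.905]
full shift [ 0.422 -0.795 -0.164] turn [-0.     0.043 -0.191] scale 1/k, k= 1
(-100, 262) 0.22 (array([-0.197,  0.323,  2.16 ,  0.028,  0.439, -1.649]), np.float64(4.338568799820945e-11))
(-100, 262) 0.3 (array([-0.199,  0.329,  2.189,  0.052,  0.325, -1.674]), np.float64(2.9254419628738026e-15))
(-100, 262) 0.38 (array([-0.201,  0.339,  2.217,  0.104,  0.207, -1.726]), np.float64(4.074552628159226e-12))
(-60, 256) 0.22 (array([-0.192,  0.381,  2.08 ,  0.024,  0.461, -1.641]), np.float64(5.856919505410366e-10))
(-60, 256) 0.3 (array([-0.194,  0.385,  2.109,  0.044,  0.348, -1.661]), np.float64(3.851538041154725e-15))
(-60, 256) 0.38 (array([-0.195,  0.394,  2.137,  0.084,  0.232, -1.701]), np.float64(1.8247614496274228e-10))
(0, 256) 0.22 (array([-0.186,  0.448,  1.952,  0.019,  0.521, -1.629]), np.float64(2.0762747032909396e-12))
(0, 256) 0.3 (array([-0.187,  0.451,  1.982,  0.033,  0.409, -1.643]), np.float64(1.7491440133073279e-15))
(0, 256) 0.38 (array([-0.188,  0.456,  2.01 ,  0.058,  0.296, -1.668]), np.float64(7.170077589928146e-14))
(0, 239) 0.22 (array([-0.186,  0.478,  1.959,  0.02 ,  0.485, -1.631]), np.float64(1.5206450155037106e-12))
(0, 239) 0.3 (array([-0.187,  0.482,  1.988,  0.036,  0.372, -1.647]), np.float64(7.10806393735965e-12))
(0, 239) 0.38 (array([-0.188,  0.489,  2.016,  0.066,  0.258, -1.677]), np.float64(8.745132745048259e-10))
```

move_arm(
  motion=[
    [[0.04, -0.16, -0.03], [0, 0.01, -0.03]],
    [[0.12, -0.32, -0.06], [0, 0.02, -0.07]],
    [[0.22, -0.48, -0.1], [0, 0.03, -0.11]],
    [[0.32, -0.64, -0.13], [0, 0.04, -0.15]],
    [[0.42, -0.79, -0.164], [0, 0.043, -0.191]],
  ],
)

```text
t: 20.25
ee_pos: [450.2, -225.1, 140.6]
orientation: [2.46, 1.633, 0.181]
ft_force: [0.5, -0.6, -1.9]
width: 74.2
```

```bash
python3 - <<'E'
from h import *
p,M=hang(-100,262); plan(p,M)
E
```

```text
t 20.25 pos [ 450.202 -225.105  140.608] az x 1.172 q [-0.501  0.294  2.101  0.044  0.527 -1.708] w 74.2 F [ 0.488 -0.61  -1.9  ]
full shift [ 0.963 -0.25   0.121] turn [ 0.001  0.054 -0.238] scale 1/k, k= 1
```

move_arm(
  motion=[
    [[0.2, -0.1, 0.02], [0, 0.01, -0.05]],
    [[0.4, -0.18, 0.04], [0, 0.02, -0.1]],
    [[0.6, -0.25, 0.07], [0, 0.03, -0.15]],
    [[0.8, -0.25, 0.1], [0, 0.045, -0.2]],
    [[0.963, -0.25, 0.121], [0, 0.054, -0.238]],
  ],
)

```text
t: 20.88
ee_pos: [477.3, -79.1, 114.6]
orientation: [2.242, 1.944, 0.216]
ft_force: [-0.1, 0.1, -1.2]
width: 73.9
```

```bash
python3 - <<'E'
from h import *
p,M=hang(-50,256); plan(p,M)
p0,M0,o=pose(); print('eye now',p0+M0@EYE)
for c in ['side','scene','wrist']:
  snap(c,c+'10.png')
  for n in ['dipper_cup','dipper_grip','dipper_eye','own_hook','brush_low','scraper_low']:
    print(c,n,[(np.round(d['location']).tolist(),round(d['p'],2)) for d in ctrl.pinpoint(c,n) if d['location'][1]<150])
E
```

```text
t 20.88 pos [477.332 -79.071 114.626] az x 1.428 q [-0.197  0.322  2.156  0.029  0.443 -1.65 ] w 73.9 F [-0.055  0.074 -1.247]
full shift [-0.002  0.31   0.111] turn [ 0.001 -0.001  0.   ] scale 1/k, k= 1
eye now [513.876 -84.467 262.063]
side dipper_cup [([473.0, -76.0, 124.0], 0.79)]
side dipper_grip [([513.0, -88.0, 242.0], 0.94)]
side dipper_eye [([517.0, -84.0, 262.0], 0.65)]
side own_hook [([615.0, -98.0, 250.0], 0.57)]
side brush_low [([630.0, 22.0, 121.0], 0.73), ([594.0, -222.0, 118.0], 0.7)]
side scraper_low [([626.0, 22.0, 119.0], 0.97)]
scene dipper_cup []
scene dipper_grip [([521.0, -89.0, 240.0], 0.73), ([630.0, 22.0, 117.0], 0.23)]
scene dipper_eye [([514.0, -90.0, 259.0], 0.74)]
scene own_hook []
scene brush_low [([593.0, -217.0, 122.0], 0.73)]
scene scraper_low [([629.0, 22.0, 116.0], 0.81)]
wrist dipper_cup [([472.0, -83.0, 119.0], 0.8)]
wrist dipper_grip []
wrist dipper_eye []
wrist own_hook []
wrist brush_low []
wrist scraper_low []
```

View pics/side10.png

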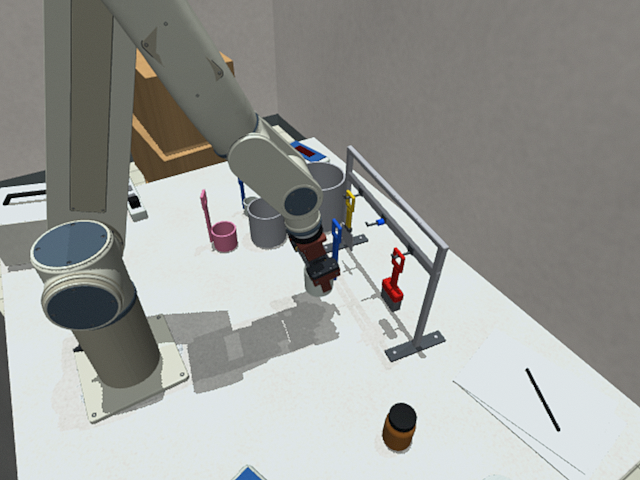

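View pics/wrist10.png

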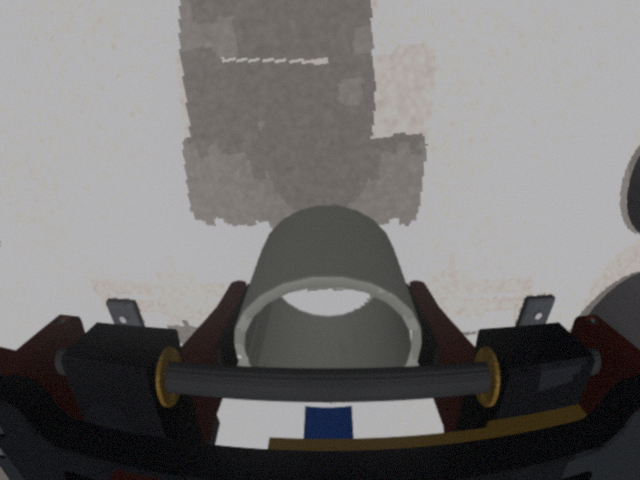

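View pics/scene10.png

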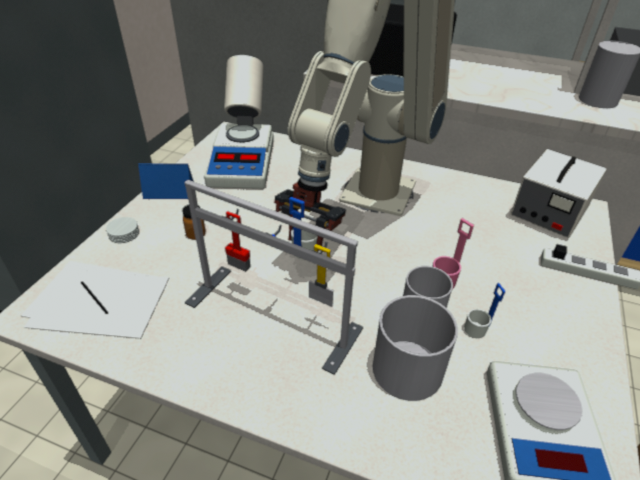

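```bash
cat >> h.py <<'E'
def proj(im,P):
    c=im['R']@np.array(P)+im['t']; u=im['camera_matrix']@c; return u[:2]/u[2]
def overlay(c,f,box,sc,pts):
    im=ctrl.get_image(c); a=im['pixels'][:,:,::-1].copy(); x0,y0,x1,y1=box
    a=cv2.resize(a[y0:y1,x0:x1],None,fx=sc,fy=sc,interpolation=cv2.INTER_CUBIC)
    for P,col in pts:
        u=((proj(im,P)-[x0,y0]+.5)*sc).astype(int); cv2.circle(a,tuple(int(v) for v in u),2,col,-1)
    cv2.imwrite('pics/'+f,a)
def eyepts(M0,p0):
    d=M0@EYE+p0; pts=[(d,(0,255,0))]
    ax=R.from_rotvec(0*d).as_matrix()
    # dipper axes: tilt back by PIT from tool
    Rd=M0@M_.T@np.stack([[np.cos(-.6),np.sin(-.6),0],[-np.sin(-.6),np.cos(-.6),0],[0,0,1.]],1)
    for y,z in [(12,14),(-12,14),(12,-14),(-12,-14),(20,22),(-20,22)]: pts.append((d+Rd@[0,y,z],(0,255,255)))
    return pts
E
python3 - <<'E'
from h import *
p0,M0,o=pose()
pts=eyepts(M0,p0)+[(HOOK+k*XR,(255,0,255)) for k in (-19,-14,0,12,30)]
overlay('side','o1s.png',(310,170,430,300),5,pts)
overlay('scene','o1c.png',(230,170,350,270),6,pts)
E
```

```text
(no output)
```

View pics/o1s.png

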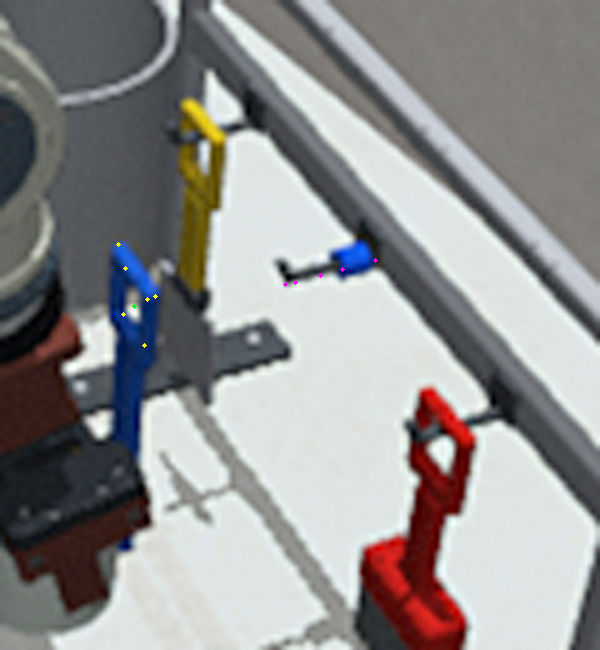

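View pics/o1c.png

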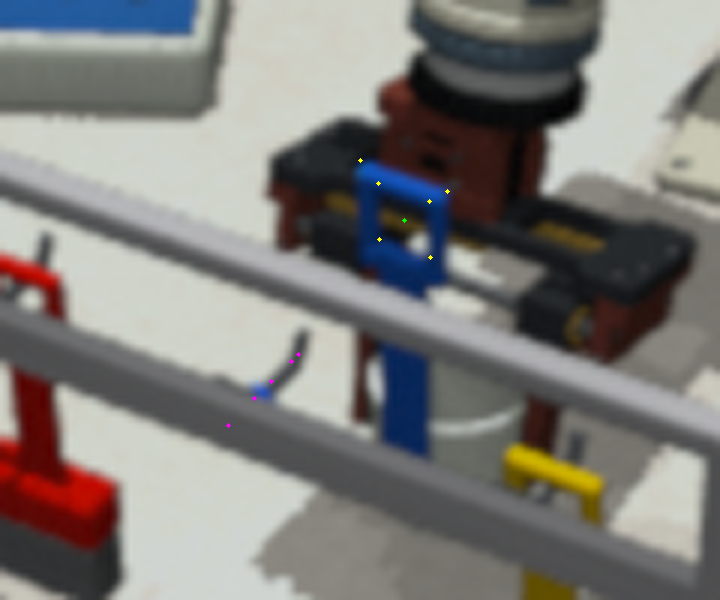

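The overlay fits the eye well in both views; the hook overlay is within about 3 mm, with the side view suggesting slightly higher. I'm moving closer and comparing again.

move_arm(
  motion=[
    [[0, 0.08, 0.03], [0, 0, 0]],
    [[0, 0.16, 0.06], [0, 0, 0]],
    [[0, 0.24, 0.08], [0, 0, 0]],
    [[0, 0.32, 0.11], [0, 0, 0]],
    [[0, 0.36, 0.115], [0, 0, 0]],
  ],
)

```text
t: 22.65
ee_pos: [533.8, -88.4, 109.6]
orientation: [2.244, 1.941, 0.216]
ft_force: [-0.7, 0.3, -3.4]
width: 74.2
```

```bash
python3 - <<'E'
from h import *
p0,M0,o=pose()
e=p0+M0@EYE; print('eye',e,'rackframe',(e-HOOK)@XR,(e-HOOK)@[-XR[1],XR[0],0]); plan(*hang(-42,257))
overlay('side','o2s.png',(330,190,410,270),8,eyepts(M0,p0)+[(HOOK+k*XR,(255,0,255)) for k in (-19,-14,0,12,30)])
overlay('scene','o2c.png',(250,190,330,270),8,[])
E
```

```text
eye [570.335 -93.824 257.018] rackframe -41.93751291265247 -0.9859509926868527
t 22.65 pos [533.792 -88.36  109.584] az x 1.426 q [-0.192  0.398  2.04   0.024  0.483 -1.638] w 74.2 F [-0.707  0.253 -3.398]
full shift [ 0.006 -0.001 -0.   ] turn [ 0.001 -0.    -0.001] scale 1/k, k= 1
```

View pics/o2s.png

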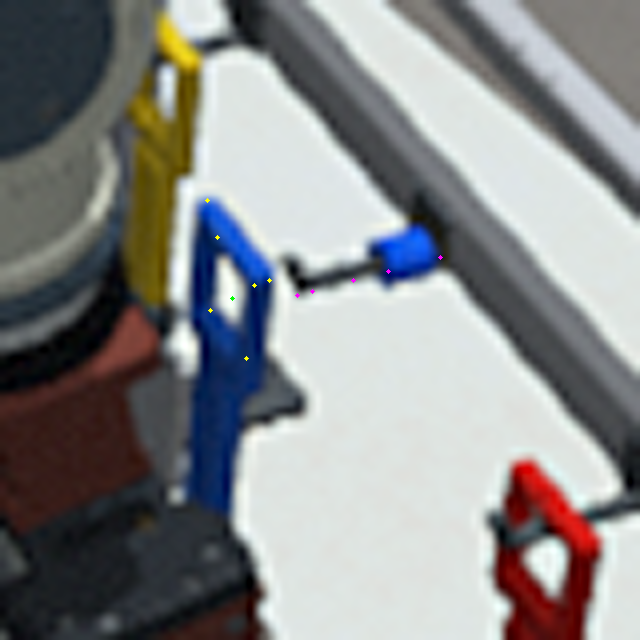

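View pics/o2c.png

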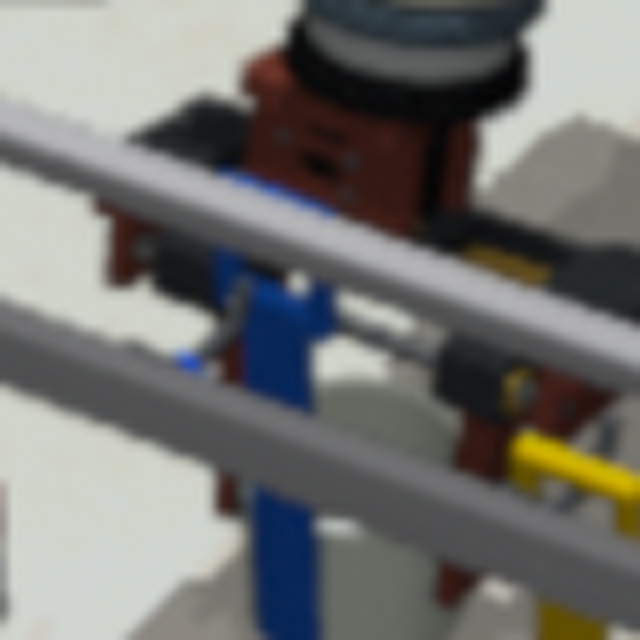

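move_arm(
  motion=[
    [[0.02, 0.02, 0], [0, 0, 0]],
    [[0.02, 0.05, 0.01], [0, 0, 0]],
    [[0.02, 0.08, 0.018], [0, 0, 0]],
    [[0.02, 0.1, 0.022], [0, 0, 0]],
    [[0.02, 0.11, 0.024], [0, 0, 0]],
  ],
)

```text
t: 23.38
ee_pos: [550.2, -87.7, 109.9]
orientation: [2.244, 1.941, 0.216]
ft_force: [0.9, 0.8, -2.6]
width: 74.1
```

```bash
python3 - <<'E'
from h import *
p0,M0,o=pose()
e=p0+M0@EYE; print('eye',e,'rackframe',(e-HOOK)@XR,(e-HOOK)@[-XR[1],XR[0],0]); plan(*hang(0,257,yo=2))
overlay('side','o3s.png',(330,190,410,270),8,[])
overlay('scene','o3c.png',(250,190,330,270),8,[])
E
```

```text
eye [586.703 -93.175 257.329] rackframe -25.82062726776135 1.9411903411600413
t 23.38 pos [550.157 -87.718 109.895] az x 1.427 q [-0.185  0.416  2.005  0.019  0.5   -1.627] w 74.1 F [ 0.851  0.787 -2.597]
full shift [0.    0.167 0.039] turn [ 0.001 -0.    -0.001] scale 1/k, k= 1
```

View pics/o3s.png

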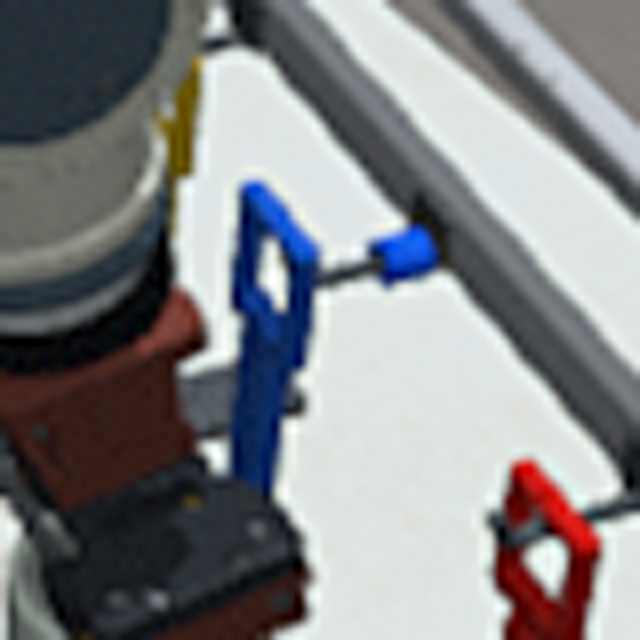

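View pics/o3c.png

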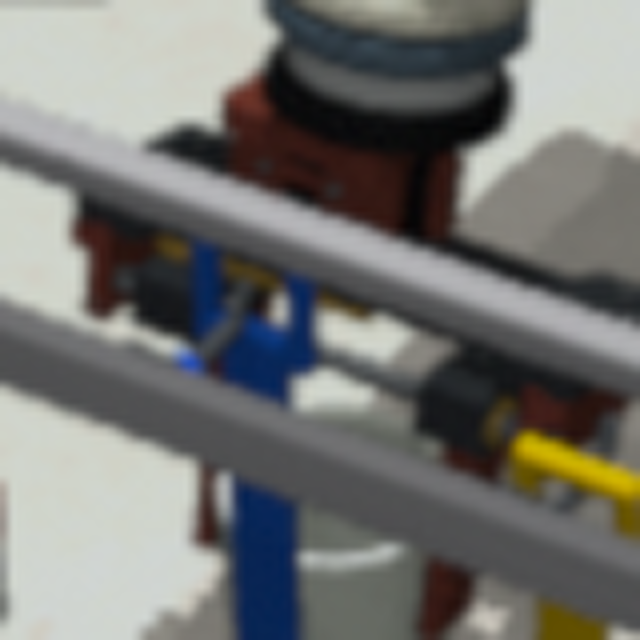

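In the scene view the prong tip (245,290) lies inside the hole (222–290), and the side view shows the prong in line with the hole. I'm sliding on.

move_arm(
  motion=[
    [[-0.005, 0.03, 0.007], [0, 0, 0]],
    [[-0.005, 0.06, 0.014], [0, 0, 0]],
    [[-0.005, 0.09, 0.021], [0, 0, 0]],
    [[-0.005, 0.12, 0.028], [0, 0, 0]],
    [[-0.005, 0.14, 0.033], [0, 0, 0]],
  ],
)

```text
t: 24.1
ee_pos: [571.6, -91.6, 109.7]
orientation: [2.244, 1.941, 0.216]
ft_force: [0.1, 0.1, -2.7]
width: 74.1
```

```bash
python3 - <<'E'
from h import *
p0,M0,o=pose()
e=p0+M0@EYE; print('eye',e,'rackframe',(e-HOOK)@XR,(e-HOOK)@[-XR[1],XR[0],0],o['ft_force']); plan(*hang(0,257,yo=1))
overlay('side','o4s.png',(330,190,410,270),8,[])
overlay('scene','o4c.png',(250,190,330,270),8,[])
E
```

```text
eye [608.135 -97.023 257.105] rackframe -4.061412960826141 1.1215533852396862 [ 0.098  0.06  -2.7  ]
t 24.1 pos [571.605 -91.573 109.667] az x 1.427 q [-0.184  0.441  1.959  0.018  0.521 -1.626] w 74.1 F [ 0.098  0.06  -2.7  ]
full shift [-0.001  0.025  0.006] turn [ 0.001 -0.    -0.001] scale 1/k, k= 1
```

View pics/o4s.png

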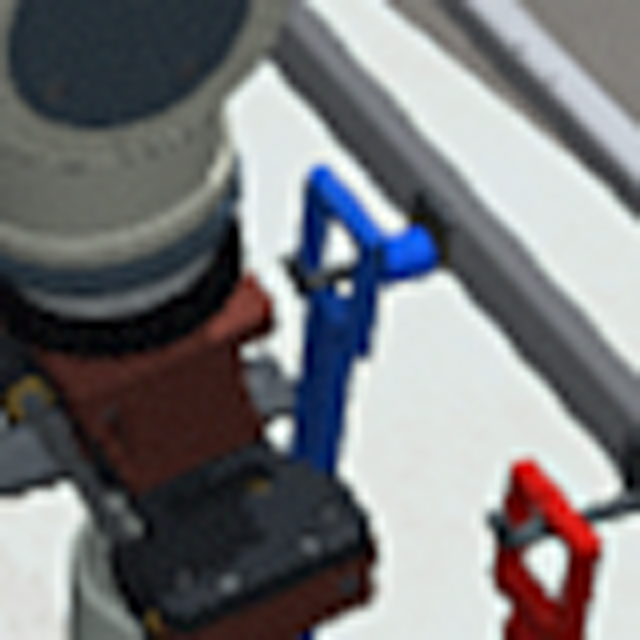

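View pics/o4c.png

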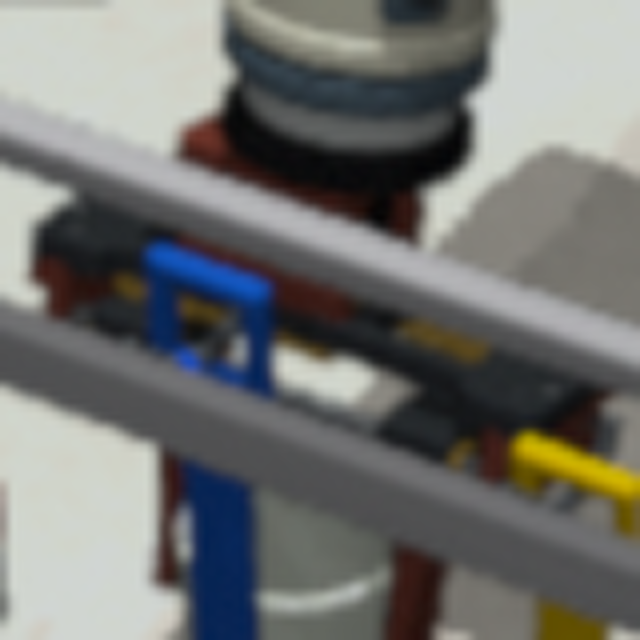

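The prong is through the eye, with its upturned tip on the near side. I'm lowering and leaning a little.

```bash
python3 - <<'E'
from h import *
plan(*hang(-2,241,yo=1)); plan(*hang(0,239.5,pit=.36,yo=1))
E
```

```text
t 24.2 pos [571.604 -91.557 109.677] az x 1.427 q [-0.184  0.441  1.959  0.018  0.521 -1.626] w 74.3 F [-0.073  0.298 -2.151]
full shift [-0.002 -0.011  0.107] turn [ 0.001 -0.    -0.001] scale 1/k, k= 1
t 24.2 pos [571.604 -91.557 109.677] az x 1.427 q [-0.184  0.441  1.959  0.018  0.521 -1.626] w 74.3 F [-0.073  0.298 -2.151]
full shift [-0.001  0.13   0.175] turn [-0.133 -0.    -0.001] scale 1/k, k= 1
```

move_arm(
  motion=[
    [[0, 0, 0.025], [0, 0, 0]],
    [[0, 0, 0.05], [0, 0, 0]],
    [[0, -0.005, 0.075], [0, 0, 0]],
    [[0, -0.01, 0.1], [0, 0, 0]],
    [[0, -0.011, 0.107], [0, 0, 0]],
  ],
)

```text
t: 24.82
ee_pos: [572.9, -91.7, 93.2]
orientation: [2.244, 1.942, 0.215]
ft_force: [-0.3, 0.6, -1.7]
width: 74.2
```

```bash
python3 - <<'E'
from h import *
p0,M0,o=pose()
e=p0+M0@EYE; print('eye',e,'rackframe',(e-HOOK)@XR,(e-HOOK)@[-XR[1],XR[0],0]);plan(*hang(0,239.5,pit=.36,yo=1))
overlay('side','o5s.png',(330,190,410,270),8,[])
E
```

```text
eye [609.496 -97.184 240.619] rackframe -2.6910724665505357 1.1520929981380414
t 24.82 pos [572.855 -91.705  93.209] az x 1.427 q [-0.184  0.472  1.962  0.02   0.488 -1.627] w 74.2 F [-0.269  0.6   -1.734]
full shift [-0.002  0.146  0.066] turn [-0.133 -0.    -0.001] scale 1/k, k= 1
```

View pics/o5s.png

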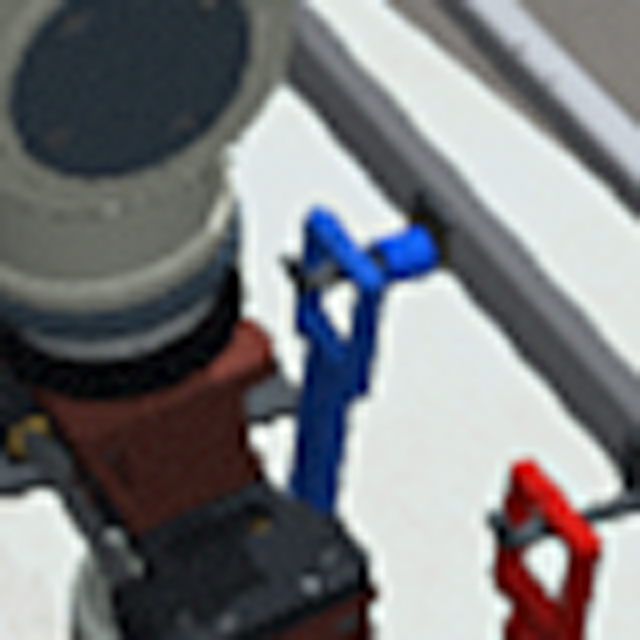

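Nearly seated, top bar just over the prong. Next comes the lean of 0.14 rad, along the computed arc, then the last millimetres.

move_arm(
  motion=[
    [[0, 0.03, 0.013], [-0.027, 0, 0]],
    [[0, 0.06, 0.026], [-0.054, 0, 0]],
    [[0, 0.09, 0.04], [-0.08, 0, 0]],
    [[0, 0.12, 0.053], [-0.107, 0, 0]],
    [[0, 0.146, 0.066], [-0.133, 0, 0]],
  ],
)

```text
t: 25.5
ee_pos: [596.6, -95.2, 88.9]
orientation: [2.155, 1.864, 0.341]
ft_force: [0.1, 0.2, -2.0]
width: 73.9
```

```bash
python3 - <<'E'
from h import *
p0,M0,o=pose()
e=p0+M0@EYE; print('eye',e,'rackframe',(e-HOOK)@XR,(e-HOOK)@[-XR[1],XR[0],0]);plan(*hang(0,238.,pit=.36,yo=1))
overlay('side','o6s.png',(330,190,410,270),8,[]); overlay('scene','o6c.png',(220,180,320,280),6,[])
E
```

```text
eye [612.388 -97.646 240.045] rackframe 0.2371225221443715 1.0976532838635533
t 25.5 pos [596.606 -95.205  88.892] az x 1.426 q [-0.186  0.484  2.006  0.052  0.292 -1.659] w 73.9 F [ 0.104  0.2   -2.011]
full shift [-0.001 -0.007  0.012] turn [ 0.001  0.    -0.001] scale 1/k, k= 1
```

View pics/o6s.png

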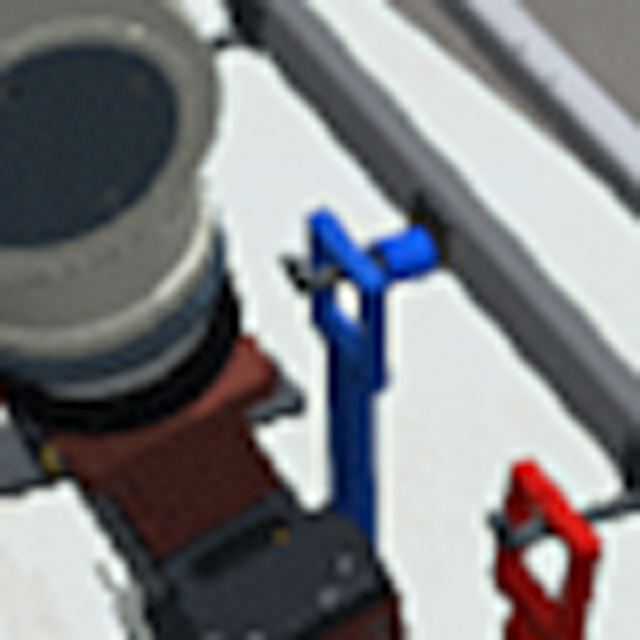

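View pics/o6c.png

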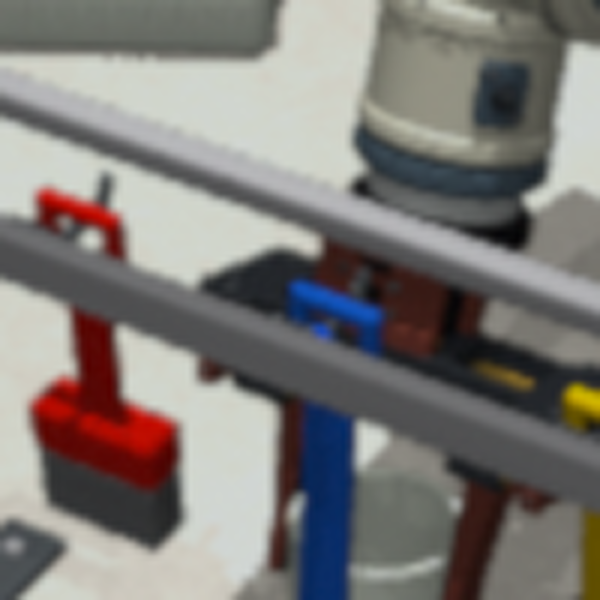

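move_arm(
  motion=[
    [[0, -0.002, 0.004], [0, 0, 0]],
    [[0, -0.004, 0.008], [0, 0, 0]],
    [[0, -0.005, 0.012], [0, 0, 0]],
    [[0, -0.006, 0.015], [0, 0, 0]],
    [[0, -0.006, 0.015], [0, 0, 0]],
  ],
)

```text
t: 26.22
ee_pos: [597.9, -95.5, 87.6]
orientation: [2.153, 1.863, 0.343]
ft_force: [-0.0, 0.2, 6.2]
width: 74.0
```

Fz has gone to +6.2 N, so the eye is bearing on the prong. I'm releasing.

move_arm(
  motion=[
    [[0, 0, 0], [0, 0, 0]],
    [[0, 0, 0], [0, 0, 0]],
    [[0, 0, 0], [0, 0, 0]],
    [[0, 0, 0], [0, 0, 0]],
    [[0, 0, 0], [0, 0, 0]],
  ],
  gripper=1,
)

```text
t: 26.85
ee_pos: [596.2, -95.1, 86.2]
orientation: [2.156, 1.865, 0.34]
ft_force: [-0.3, 0.5, 0.6]
width: 87.8
```

```bash
python3 - <<'E'
from h import *
p0,M0,o=pose(); plan(p0+0,M0)
overlay('side','o7s.png',(300,180,420,300),5,[]); overlay('scene','o7c.png',(220,180,320,280),6,[]); snap('wrist','w11.png')
E
```

```text
t 26.85 pos [596.223 -95.137  86.21 ] az x 1.427 q [-0.186  0.488  2.006  0.053  0.288 -1.66 ] w 87.8 F [-0.312  0.501  0.638]
full shift [0. 0. 0.] turn [0. 0. 0.] scale 1/k, k= 1
```

View pics/o7s.png

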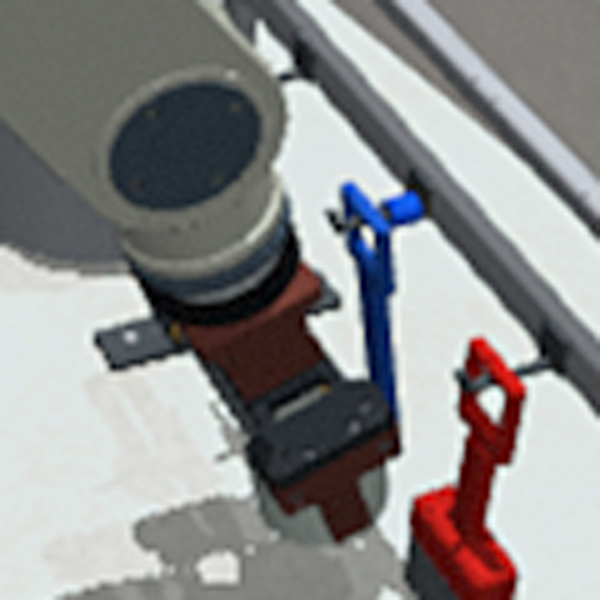

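View pics/w11.png

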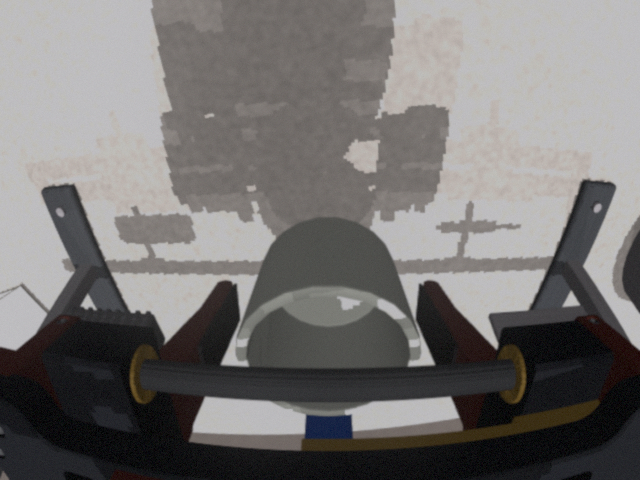

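Released and hanging, with the cup clear between the open fingers. I'm withdrawing along the tool axis, slowly at first.

move_arm(
  motion=[
    [[0, 0, -0.04], [0, 0, 0]],
    [[0, 0, -0.1], [0, 0, 0]],
    [[0, -0.02, -0.18], [0, 0, 0]],
    [[0, -0.04, -0.26], [0, 0, 0]],
    [[0, -0.06, -0.36], [0, 0, 0]],
  ],
)

```text
t: 27.62
ee_pos: [568.5, -91.1, 134.6]
orientation: [2.155, 1.865, 0.34]
ft_force: [0.1, -0.4, -0.2]
width: 87.4
```

```bash
python3 - <<'E'
from h import *
snap('wrist','w12.png'); p0,M0,o=pose(); plan(p0+[-100,0,80],M0)
E
```

```text
t 27.68 pos [568.301 -91.082 135.936] az x 1.427 q [-0.188  0.364  2.048  0.044  0.369 -1.653] w 87.6 F [ 0.472 -0.019  1.138]
full shift [-0.096 -0.429 -0.732] turn [0. 0. 0.] scale 1/k, k= 1
```

View pics/w12.png

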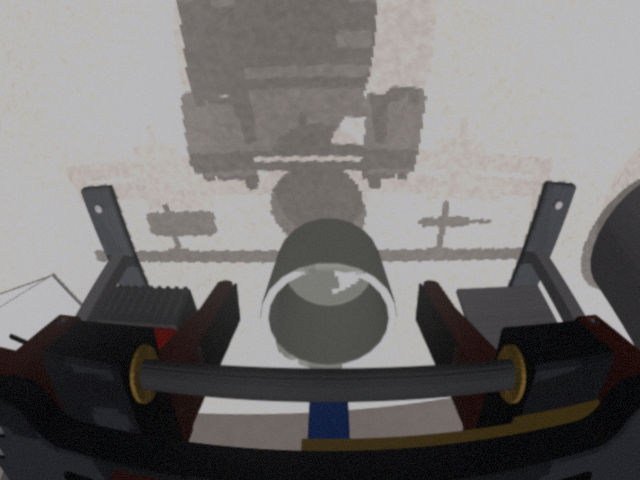

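move_arm(
  motion=[
    [[-0.02, -0.08, -0.12], [0, 0, 0]],
    [[-0.04, -0.16, -0.25], [0, 0, 0]],
    [[-0.06, -0.25, -0.4], [0, 0, 0]],
    [[-0.08, -0.35, -0.55], [0, 0, 0]],
    [[-0.09, -0.43, -0.7], [0, 0, 0]],
  ],
)

```text
t: 28.3
ee_pos: [469.7, -90.5, 209.9]
orientation: [2.155, 1.864, 0.34]
ft_force: [0.7, -0.3, 0.2]
width: 87.9
```

move_arm(
  motion=[
    [[0, -0.05, 0], [0, 0, 0]],
    [[0, -0.1, 0], [0, 0, 0]],
    [[0, -0.15, 0], [0, 0, 0]],
    [[0, -0.15, 0], [0, 0, 0]],
    [[0, -0.15, 0], [0, 0, 0]],
  ],
)

```text
t: 28.92
ee_pos: [450.3, -87.6, 201.1]
orientation: [2.155, 1.865, 0.34]
ft_force: [0.4, 0.8, -0.2]
width: 87.4
```

```bash
python3 - <<'E'
from h import *
snap('side','s13.png'); snap('scene','c13.png'); p0,M0,o=pose(); plan(p0,M0)
for c in ['side','scene']:
  for n in ['dipper_cup','dipper_eye','brush_low','scraper_low','jar_centre','canister']:
    print(c,n,[(np.round(d['location']).tolist(),round(d['p'],2)) for d in ctrl.pinpoint(c,n)])
E
```

```text
t 29.02 pos [450.373 -87.634 201.266] az x 1.427 q [-0.242  0.075  2.232  0.075  0.478 -1.729] w 87.6 F [ 0.33   0.062 -0.248]
full shift [0. 0. 0.] turn [0. 0. 0.] scale 1/k, k= 1
side dipper_cup [([600.0, -95.0, 95.0], 0.8), ([360.0, 290.0, 34.0], 0.7), ([497.0, 396.0, 24.0], 0.44)]
side dipper_eye [([322.0, 310.0, 174.0], 0.96), ([613.0, -94.0, 238.0], 0.75)]
side brush_low [([595.0, -220.0, 118.0], 0.96)]
side scraper_low [([628.0, 22.0, 120.0], 0.86)]
side jar_centre [([437.0, -458.0, 50.0], 0.81)]
side canister [([678.0, 261.0, -6.0], 0.91), ([486.0, 254.0, -1.0], 0.69)]
scene dipper_cup [([497.0, 399.0, 22.0], 0.83), ([356.0, 288.0, 32.0], 0.68), ([597.0, -96.0, 91.0], 0.66)]
scene dipper_eye [([479.0, 419.0, 132.0], 0.97), ([325.0, 307.0, 172.0], 0.8), ([618.0, -96.0, 238.0], 0.75)]
scene brush_low [([593.0, -215.0, 121.0], 0.76)]
scene scraper_low [([629.0, 19.0, 119.0], 0.98)]
scene jar_centre [([434.0, -459.0, 49.0], 0.7)]
scene canister [([678.0, 265.0, 3.0], 0.78)]
```

View pics/s13.png

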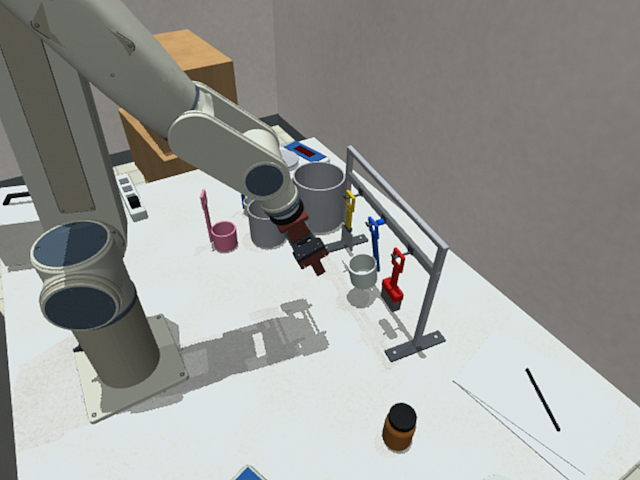

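View pics/c13.png

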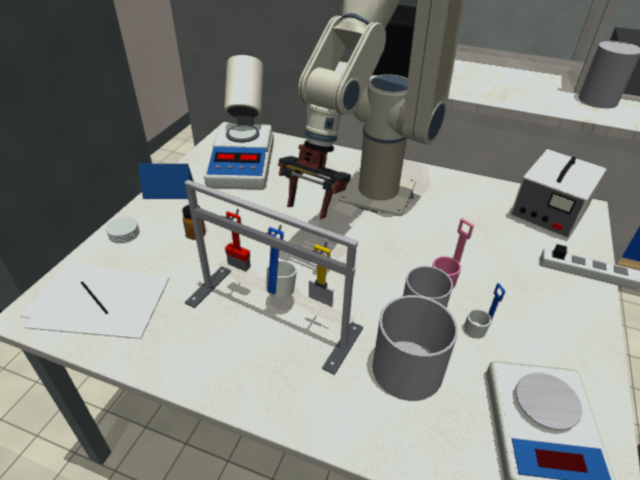

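The dipper hangs on the middle blue-sleeved hook (scene (275,235), side (376,225)), with its eye at about (615,-95,238), the seated height. Brush, scraper, jar and canister are where they were. I'm handing in.

```bash
python3 - <<'E'
from h import *
print(ctrl.close_job())
E
```

```text
the job is handed in; nothing more can be done
None
```

The dipper is hanging by its eye on its own blue-sleeved hook, and the job was handed in at about 29 s of the 61 s allowed. I lifted it out of the smaller canister by the handle and stood it upright on open bench. Then I took it again by the cup, threaded the eye over the prong, seated it and backed the arm well clear.

- **Dipper:** the last pictures put the eye about 238 mm above the bench, against 239 mm when seated, with the cup leaning towards the rack. The hook was only located to about 3 mm: the two fixed cameras disagreed by that much across the prong. The eye still went on without contact force.
- **Other things:** the brush, scraper, jar and canister were measured within about 4 mm of where they started, which is the accuracy of the measurement. In the last scene picture the canister network reported only the large look-alike; the smaller canister was confirmed from the side view and by eye.
- **Forces:** the highest reading I saw was about 6 N, when seating the eye. I read it only at the end of each move, so brief peaks in between would not have shown.

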